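# Set up a flanged shaft for marking out

## Robot

A 6-joint arm with a two-finger parallel gripper is mounted at the origin on the work surface. World frame = base frame: x ahead of the robot, y to its left, z up, the work surface at z = 0. Lengths are in m, angles in rad, forces in N, time in s.
With the tool pointing down it reaches from about 0.35 to 0.975 m from the base axis. Payload 4.9 kg.
Tool frame: the origin (TCP) lies midway between the tips of the shut fingers; the grasp point (between the pads) lies 19 mm behind it; z points along the fingers, y is the direction in which the jaws open and shut (so a half turn about z gives the same grasp; the last joint's range is limited). The gripper opens to 85 mm and grips with 20 to 120 N. Pads are 22 mm wide; open, the fingers measure 114 mm over their backs; the gripper's body (76 mm by 85 mm) begins 54 mm behind the grasp point. The pads swing forward as they close: fully open they stand 13 mm farther back than shut.
Start: joints at [1.192, 0.053, 1.613, -0, 1.476, -0.119], TCP at [0.161, 0.604, 0.231] pointing down, gripper open.
Joint ranges: [-3.01, 3.01], [-1.01, 2.22], [0.06, 2.58], [-1.02, 4.17], [0.09, 2.62], [-3.14, 3.14]. Speed limits (rad/s): [2.57, 2.57, 3.14, 3.14, 3.14, 3.14].

## Interface

Orientations are given as a unit quaternion [w, x, y, z].
In Python, from plant import state, grab_frame, camera_params, job_done, boxes_of gives the robot as it stands.
- The arm moves only by the tool step_arm, never from a script. Its argument "steps" is a list of rows, each a list of 4 numbers: the shift along the tool's x, y, z in mm, then the turn about the tool's z in degrees. A call has 1 to 8 rows; each row shifts and turns the pose as measured when the row begins, along the tool's axes as they then stand; what a row does not reach is not made up. A row lasts 1/10 s, in which the tool goes at most 50 mm and 8.59 degrees, less where a joint would pass 70% of its speed; a pose out of reach is approached as far as the arm can. A call is refused whole if a number of a shift passes 50 or a number of a turn 8.59, either way. A call with a gripper value outside its range is refused whole. "claw" is the opening in per cent of the stroke, from 0 (shut) to 100 (fully open), set as the call begins (left out, the last holds). The fingers move at their own pace and stop on an object; the grip force is fixed at half the most. Time passes only in rows, so rows that do not move let the fingers close. It gives the time, the measured TCP pose, the force and the opening at its end, in the units of the state.
- state(): the state, without advancing time (a new reading comes with each control period).
- grab_frame(name): name is "scene" or "top"; returns (picture, depth): 400x640x3 uint8, red, green, blue; 400x640 float32, m along the optical axis (not along the pixel's ray), 0 where there is no reading.
- camera_params(name): a dict with "mtx" (3x3 intrinsics, pixels), "extrinsics" (4x4, takes a point from camera to world coordinates). Camera axes: x right, y down, z forward; pixel columns grow to the right and rows downward; lengths in m; the calibration is good to about 2 mm. A picture is of the moment at which its call begins. camera_params takes no time and is no camera call.
- job_done(): hands the job in, once; it reports no verdict.
Trained networks look in the newest picture that a camera, given by its name, has taken for a name from the list of things; names that differ only in an ending like _2 or _b are one class to them, and where a whole thing is asked for, a point or a joint stands for the part that bears it (a point fixed in the world has none). Each returns a list of dicts, best first, with "p" (0 to 1); they miss things now and then, are a little off and sometimes report something else, mostly with a low value. They report only what shows in the picture. A call takes as long as a camera call.
- boxes_of(camera, label): "box" ([left, top, width, height] in pixels, round what is visible of it).
The state is a dict: "time": time; "joint_pos": joint angles; "joint_vel": joint speeds; "joint_efforts": joint torques, N m; "tool_pos": TCP position; "tool_rot": TCP orientation; "contact_force": force on the tool from outside, world axes, zero at the start; "ft_torque": the same for the moment, N m; "gripper_width": opening from 0.0 (shut) to 1.0 (fully open).
Only numpy, scipy, OpenCV 4.12 (cv2) and the standard library are available. Lean on these libraries where they do the work, as an engineer would, in place of code of your own. Each camera call takes 0.05 s, during which the arm holds its last target. There are 200 camera calls.

## Task

Set up the flanged shaft for marking out: stand the matched pair of small V-blocks on the middle line along the cast-iron surface plate, vees in line and about 75 mm from centre to centre, and lay the shaft in both vees with its square flange facing the middle of the box cube, within 15 mm of it. Last, stand the surface gauge on the plate behind the shaft (on the side away from the robot), its scriber across the shaft and its point over the shaft, about midway between the blocks. Drop nothing, and leave the big odd V-block and the engineer's square where they are.

Things in the scene. Friction and masses are not known exactly. Their poses are not given: they have to be found in the camera images.
- plate: Cast-iron surface plate, dark grey, fixed, 220 (its x) by 300 (its y, the long side) by 45 high. Origin at the centre of its underside, so its working face is at z = +45 mm. Its +x side is the far side from the robot (turned by up to about 10 degrees). It lies to the left or to the right of the robot; the plywood board is on the other side.
- cube: Hollow cast-iron box cube (end stop), grey, open along x, with slotted faces, fixed on the plate near its left or right end, in the middle of its width. 70 (x) by 60 (y) by 60 high; origin at the centre of its underside, axes parallel to the plate's; the faces at y = +-30 mm look along the plate, one of them towards the plate's middle.
- square: Wide-base engineer's square standing loose on the plate near its other end, away from the cube: stock 80 (x) by 28 (y), 22 high, with an upright steel blade at x = +28 mm, to 107 mm. Origin at the centre of its underside. Bystander.
- board: Plywood board, fixed, 285 (x) by 345 (y) by 6 thick, on the bench; the small and big V-blocks, the gauge and the cradle stand on it at the start. Origin at the centre of its underside.
- cradle: Wooden cradle, fixed on the board: foot 110 (x) by 52 (y), 10 thick, with two notched uprights 14 thick at x = +-42 mm, up to 30 mm high, in which the shaft lies at the start. Between the uprights the shaft can be grasped. Origin at the centre of its underside.
- vblock_a: Small steel V-block, one of the matched pair (identical, interchangeable; 0.4 kg): 44 wide (its x) by 32 long (its y, the direction of the vee) by 42 high, with a 90-degree vee 15 deep and 30 wide in the top and a clamp groove 5 deep along each flank, 8 to 16 mm up. Origin at the centre of its underside. Grip it across x.
- vblock_b: The other small V-block of the pair, same as vblock_a. A 25 mm round bar lying in the vee has its axis 44.7 mm above the block's underside.
- vblock_big: Odd, bigger V-block, 60 (x) by 48 (y) by 64 high, standing on the board. Origin at the centre of its underside. Not to be used. Bystander.
- shaft: Shaft with square flange, 140 long, 0.6 kg. Origin at the centre of the flange's outer face; +x points out of that face, away from the shaft. Flange 40 by 40, from x = -10 to 0 mm; round part 25 in diameter, from x = -140 to -10; balances at x = -61. At the start it lies in the cradle, flange away from the robot, x = -70 over the cradle's centre, axis 32 mm above its underside.
- gauge: Surface gauge (scribing block), 0.42 kg. Origin at the centre of the underside. Base 44 (x) by 50 (y), 18 high; round upright spindle 10 mm in diameter at its middle, up to 160 mm; clamp on the spindle 78 to 94 mm up; rigid scriber with its point at x = -60, y = 0, 75 mm up, and its tail at x = +34. Grip the spindle above 100 mm.

How it is judged:
By the outcome, as a careful person would: the job done as asked, in the order asked, and still so for the second after the job is handed in, with the robot touching nothing.
It also fails if it takes over 120 s, if anything falls off the work surface, if the arm or the gripper's body presses on something with over 40 N, if the wrist force passes 120 N, or if a joint passes its speed limit or range.

## Working session

There is one attempt and no reset: what is moved stays moved. The work goes in short steps, Python scripts to look and compute and a tool call to move; the robot and the scene stay as the last step left them, time stands still between calls to the robot, and variables do not carry over. Pictures are saved under pics/ and viewed, about 12 in all and at most 16, crops included, and the job is handed in when it is done.

Besides the shell and the picture viewer there is one more tool, called after "Call:" by a JSON object that holds its "name" and its "arguments". step_arm: Moves the arm, as the interface text tells. Its arguments: {"type":"object","properties":{"steps":{"type":"array"},"claw":{"type":"number"}},"required":["steps"]}

```bash
ls; mkdir -p pics; cat > h.py <<'E'
import numpy as np, cv2
from plant import *
def look(name,fn=None):
    im,d=grab_frame(name)
    if fn: cv2.imwrite('pics/'+fn,cv2.cvtColor(im,cv2.COLOR_RGB2BGR))
    c=camera_params(name);K=np.array(c['mtx']);T=np.array(c['extrinsics'])
    v,u=np.mgrid[:d.shape[0],:d.shape[1]]
    p=np.stack([(u-K[0,2])/K[0,0]*d,(v-K[1,2])/K[1,1]*d,d],-1)
    w=p@T[:3,:3].T+T[:3,3]; w[d==0]=np.nan
    return im,d,w
E
python3 - <<'E'
from h import *
for n in('scene','top'):
    im,d,w=look(n,n+'1.png'); np.save(n+'1.npy',w)
    print(n,np.round(camera_params(n)['extrinsics'],3).tolist())
    for l in ('plate','cube','square','board','cradle','vblock_a','vblock_big','shaft','gauge'):
        for b in boxes_of(n,l)[:3]:
            x,y,ww,h=b['box']
            print(l,round(b['p'],2),np.round(b['box']).tolist(),np.round(w[min(399,int(y+h/2)),min(639,int(x+ww/2))],3))
print(state())
E
```

```text
pics
scene [[0.599, 0.454, -0.66, 1.187], [0.801, -0.332, 0.499, -0.489], [0.008, -0.827, -0.562, 0.609], [0.0, 0.0, 0.0, 1.0]]
plate 0.73 [317.0, 146.0, 133.0, 86.0] [0.57  0.175 0.048]
cube 0.17 [163.0, 195.0, 31.0, 72.0] [ 0.372 -0.297  0.002]
square 0.59 [344.0, 160.0, 24.0, 41.0] [0.497 0.147 0.046]
board 0.78 [154.0, 205.0, 196.0, 130.0] [ 0.593 -0.222  0.006]
cradle 0.64 [222.0, 223.0, 28.0, 43.0] [ 0.511 -0.218  0.017]
cradle 0.4 [315.0, 149.0, 135.0, 79.0] [0.567 0.174 0.047]
vblock_a 0.96 [276.0, 197.0, 20.0, 24.0] [ 0.504 -0.077  0.049]
vblock_a 0.82 [191.0, 268.0, 24.0, 41.0] [ 0.627 -0.338  0.049]
vblock_a 0.59 [163.0, 195.0, 34.0, 76.0] [ 0.375 -0.296  0.   ]
vblock_big 0.85 [299.0, 214.0, 34.0, 44.0] [ 0.645 -0.095  0.07 ]
shaft 0.69 [222.0, 220.0, 48.0, 46.0] [ 0.556 -0.214  0.047]
gauge 0.82 [162.0, 197.0, 33.0, 70.0] [ 0.376 -0.3    0.003]
top [[-0.014, -0.994, 0.107, 0.418], [-1.0, 0.015, 0.002, 0.013], [-0.004, -0.107, -0.994, 1.007], [0.0, 0.0, 0.0, 1.0]]
plate 0.66 [160.0, 136.0, 138.0, 106.0] [0.538 0.211 0.042]
cube 0.92 [153.0, 172.0, 38.0, 38.0] [0.525 0.321
[... 622 characters left out ...]
  0.03 ]
{'time': 1.0, 'joint_pos': array([ 1.19198269e+00,  5.26976922e-02,  1.61289737e+00, -1.82759200e-05,
        1.47598356e+00, -1.19014529e-01]), 'joint_vel': array([ 0.00026968, -0.00028559,  0.00028576,  0.00113346, -0.00078288,
        0.00116937]), 'joint_efforts': array([ 1.05694107e-03, -3.93658733e+01, -3.70493138e+01,  9.16972994e-06,
        1.83108718e-04,  1.87692251e-05]), 'tool_pos': array([0.16056224, 0.60400966, 0.23130658]), 'tool_rot': array([1.05455438e-05, 1.29533688e-01, 9.91575022e-01, 4.56100566e-06]), 'contact_force': array([-0.20556299, -0.30731401,  0.69730497]), 'ft_torque': array([-0.03663284,  0.00155633,  0.00060132]), 'gripper_width': 0.9991530517747397}
```

```bash
cd pics; ls
```

```text
scene1.png
top1.png
```

View pics/top1.png

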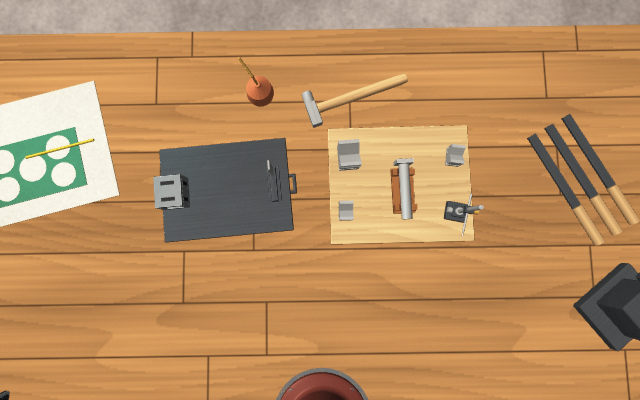

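View pics/scene1.png

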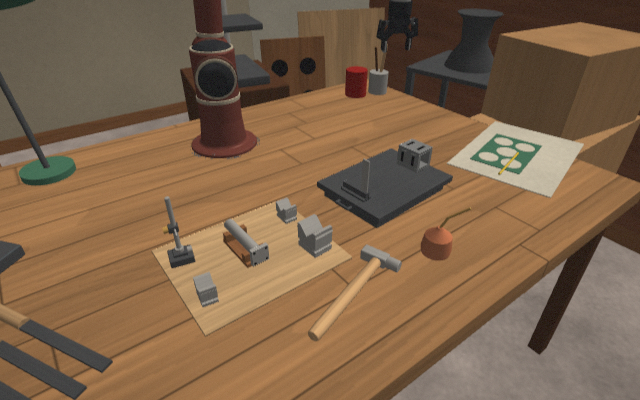

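```bash
cat > crop.py <<'E'
import sys,cv2
f,x,y,w,h,o=sys.argv[1:]; x,y,w,h=map(int,(x,y,w,h))
im=cv2.imread('pics/'+f)[y:y+h,x:x+w]; s=min(800//w,600//h)
cv2.imwrite('pics/'+o,cv2.resize(im,None,fx=s,fy=s,interpolation=cv2.INTER_CUBIC))
E
python3 crop.py top1.png 325 120 160 125 top1c.png; python3 crop.py scene1.png 150 185 200 150 scene1c.png
cat >> h.py <<'E'
def sel(w,x0,x1,y0,y1,z0,z1):
    m=(w[...,0]>x0)&(w[...,0]<x1)&(w[...,1]>y0)&(w[...,1]<y1)&(w[...,2]>z0)&(w[...,2]<z1)
    return w[m]
def rect(p):
    (cx,cy),(a,b),t=cv2.minAreaRect((p[:,:2]*1000).astype(np.float32))
    return np.round([cx,cy,a,b,t],1).tolist(),len(p),np.round(np.median(p[:,2])*1000,1)
E
python3 - <<'E'
from h import *
for n in('top','scene'):
    w=np.load(n+'1.npy'); print(n)
    print(' bench',np.nanmedian(sel(w,.3,.7,-.02,.02,-.02,.03)[:,2]))
    for k,a in dict(plate=(.38,.72,.03,.4,.036,.052),cube=(.4,.7,.25,.4,.09,.125),sqstock=(.4,.7,.06,.15,.055,.08),sqblade=(.4,.7,.06,.15,.085,.17),
      A=(.44,.53,-.11,-.03,.025,.06),Atop=(.44,.53,-.11,-.03,.043,.06),B=(.57,.67,-.37,-.28,.025,.06),Btop=(.57,.67,-.37,-.28,.043,.06),big=(.57,.69,-.13,-.03,.03,.09),bigtop=(.57,.69,-.13,-.03,.062,.09),
      shaft=(.4,.65,-.25,-.16,.038,.07),shaftonly=(.45,.56,-.24,-.16,.044,.06),flange=(.55,.65,-.25,-.15,.03,.07),gbase=(.4,.54,-.4,-.28,.012,.033),gclamp=(.4,.54,-.42,-.28,.06,.11),gtop=(.4,.54,-.42,-.28,.11,.18),board=(.38,.72,-.41,-.01,.002,.012)).items():
        p=sel(w,*a); print(' ',k,rect(p) if len(p)>3 else len(p))
E
```

```text
top
 bench -0.00046260855490520836
  plate ([535.8, 211.8, 220.1, 312.0, 4.6], 10696, np.float64(44.6))
  cube ([526.0, 331.8, 70.4, 61.3, 4.5], 924, np.float64(104.6))
  sqstock ([544.3, 102.8, 79.5, 14.1, 4.4], 192, np.float64(66.2))
  sqblade ([572.4, 105.0, 20.4, 4.5, 4.0], 54, np.float64(134.6))
  A ([481.5, -64.8, 32.4, 42.5, 89.7], 272, np.float64(42.4))
  Atop ([481.5, -64.6, 32.3, 42.3, 89.3], 132, np.float64(46.7))
  B ([610.4, -329.7, 33.4, 45.2, 81.3], 317, np.float64(42.0))
  Btop ([610.4, -329.7, 33.4, 45.2, 81.3], 143, np.float64(46.7))
  big ([613.0, -74.0, 66.0, 48.5, 3.8], 615, np.float64(61.8))
  bigtop ([612.3, -73.8, 62.5, 48.0, 3.9], 305, np.float64(67.9))
  shaft ([530.2, -206.0, 139.7, 46.9, 2.5], 685, np.float64(48.0))
  shaftonly ([509.8, -204.2, 98.9, 22.7, 1.5], 380, np.float64(48.1))
  flange ([575.2, -202.7, 48.6, 51.5, 4.1], 348, np.float64(47.3))
  gbase ([476.8, -327.2, 47.5, 44.7, 77.5], 282, np.float64(24.1))
  gclamp ([463.7, -334.6, 30.3, 94.5, 86.1], 161, np.float64(94.3))
  gtop ([475.8, -328.6, 9.3, 8.8, 69.2], 65, np.float64(148.7))
  board ([
[... 519 characters left out ...]
, 81.6], 469, np.float64(42.0))
  Btop ([611.2, -330.1, 32.2, 46.0, 81.3], 219, np.float64(47.9))
  big ([614.2, -74.0, 66.4, 51.9, 1.5], 831, np.float64(57.5))
  bigtop ([613.9, -73.9, 66.4, 49.9, 3.2], 320, np.float64(68.7))
  shaft ([530.6, -205.5, 144.5, 49.5, 0.5], 647, np.float64(49.7))
  shaftonly ([508.8, -206.4, 100.9, 20.5, 1.0], 284, np.float64(50.1))
  flange ([576.2, -203.4, 52.1, 52.3, 2.4], 429, np.float64(48.2))
  gbase ([478.1, -329.6, 49.8, 45.7, 77.8], 336, np.float64(24.7))
  gclamp ([486.1, -340.9, 30.7, 41.1, 63.7], 191, np.float64(97.1))
  gtop ([478.6, -329.7, 9.6, 8.3, 76.1], 137, np.float64(140.6))
  board ([550.1, -209.9, 339.6, 400.0, 0.0], 12456, np.float64(7.2))
```

View pics/top1c.png

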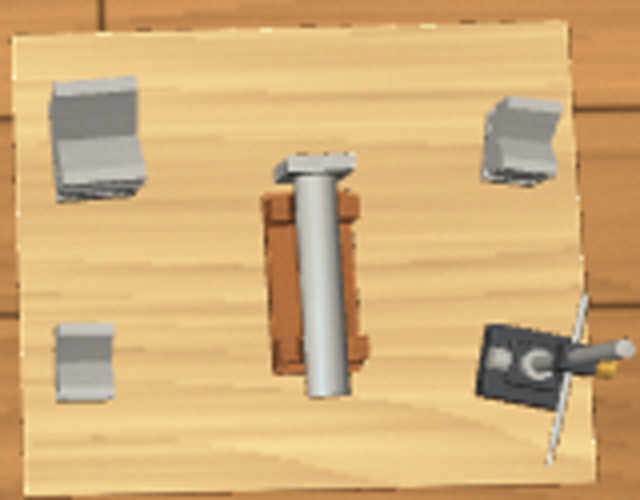

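View pics/scene1c.png

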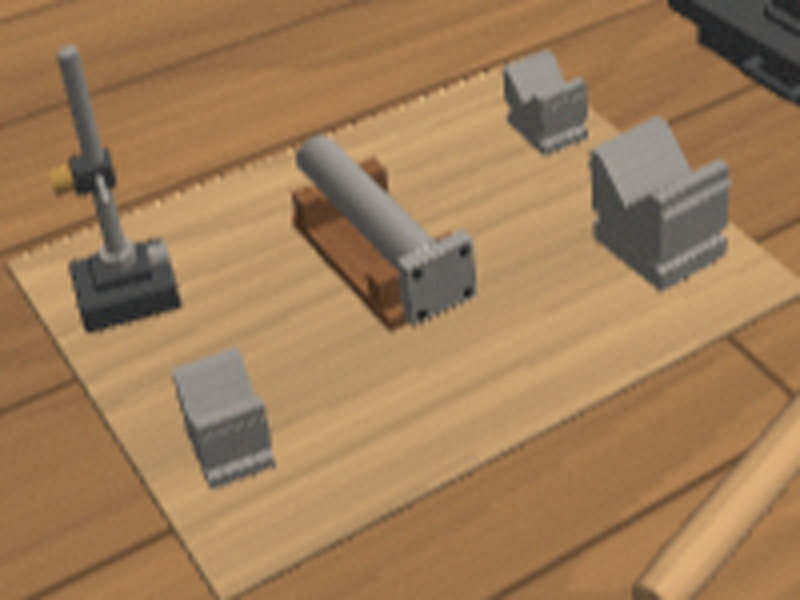

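```bash
cat > plan.py <<'E'
# usage: plan.py x y z tooly_deg  (mm): prints rounded rows in tool axes
import sys,numpy as np
from scipy.spatial.transform import Rotation as R
from plant import state
s=state(); p=s['tool_pos']*1000; q=s['tool_rot']; M=R.from_quat([q[1],q[2],q[3],q[0]]).as_matrix()
yaw=np.degrees(np.arctan2(M[1,1],M[0,1]))
print('t',round(s['time'],1),'pos',p.round(1),'tooly',round(yaw,1),'tilt',np.degrees(np.arccos(-M[2,2])).round(2),'grip',round(s['gripper_width'],3),'F',np.round(s['contact_force'],1))
if len(sys.argv)>4:
    x,y,z,t=map(float,sys.argv[1:5]); stepmax=float(sys.argv[5]) if len(sys.argv)>5 else 48
    d=np.array([x,y,z])-p; dy=(t-yaw+180)%360-180
    n=max(1,int(np.ceil(max(np.linalg.norm(d)/stepmax,abs(dy)/8.4))))
    rows=[]
    for i in range(n):
        a=np.radians(yaw+dy*i/n); ty=np.array([np.cos(a),np.sin(a)]); tx=np.array([-ty[1],ty[0]])  # tool z down
        dd=d/n; rows.append([round(float(tx@dd[:2]),1),round(float(ty@dd[:2]),1),round(-float(dd[2]),1),round(-dy/n,1)])
    for i in range(0,n,8): print(rows[i:i+8])
    if len(M): print('check tx',M[:2,0].round(3),'pred',np.round([-np.sin(np.radians(yaw)),np.cos(np.radians(yaw))],3))
E
python3 - <<'E'
from h import *
for n in('top','scene'):
    w=np.load(n+'1.npy'); p=sel(w,.462,.568,-.24,-.16,.042,.07)
    # circle-ridge: fit axis line by least squares of cylinder radius 12.5
    from scipy.optimize import least_squares
    def f(v):
        y0,m,z0=v; dy=(p[:,1]-(y0+m*(p[:,0]-.53)))*np.cos(np.arctan(m)); return np.hypot(dy,p[:,2]-z0)-.0125
    r=least_squares(f,[-.2,0,.038],loss='soft_l1',f_scale=.001); print(n,'shaft y@530,yaw,z',r.x[0]*1000,np.degrees(np.arctan(r.x[1])),r.x[2]*1000)
    q=sel(w,.4,.65,-.25,-.16,.04,.07); u=np.array([np.cos(np.arctan(r.x[1])),np.sin(np.arctan(r.x[1]))]); s=(q[:,:2]-[.53,r.x[0]])@u; print(' ends along',np.percentile(s,[0,.5,99.5,100])*1000)
E
python3 plan.py 482 -65 200 0.3
```

```text
top shaft y@530,yaw,z -204.43060845896932 1.7522936139852963 37.15410425580906
 ends along [-69.67334759 -69.45691164  69.04533947  70.14356702]
scene shaft y@530,yaw,z -204.18316052290353 1.7202466802547416 39.12976539810643
 ends along [-71.54277942 -69.60665526  71.43805438  72.46918782]
t 1.0 pos [160.6 604.  231.3] tooly 75.1 tilt 0.0 grip 0.999 F [-0.2 -0.3  0.7]
[[-30.2, -35.2, 2.0, np.float64(4.7)], [-32.9, -32.7, 2.0, np.float64(4.7)], [-35.5, -29.9, 2.0, np.float64(4.7)], [-37.8, -26.9, 2.0, np.float64(4.7)], [-39.9, -23.7, 2.0, np.float64(4.7)], [-41.7, -20.4, 2.0, np.float64(4.7)], [-43.2, -16.9, 2.0, np.float64(4.7)], [-44.4, -13.3, 2.0, np.float64(4.7)]]
[[-45.4, -9.7, 2.0, np.float64(4.7)], [-46.0, -5.9, 2.0, np.float64(4.7)], [-46.3, -2.2, 2.0, np.float64(4.7)], [-46.4, 1.6, 2.0, np.float64(4.7)], [-46.1, 5.4, 2.0, np.float64(4.7)], [-45.5, 9.1, 2.0, np.float64(4.7)], [-44.6, 12.8, 2.0, np.float64(4.7)], [-43.4, 16.4, 2.0, np.float64(4.7)]]
check tx [-0.966  0.257] pred [-0.966  0.257]
```

Call:
{"name": "step_arm", "arguments": {"steps": [[-30,-35,0,4.7],[-33,-33,0,4.7],[-35.5,-30,0,4.7],[-38,-27,0,4.7],[-40,-24,0,4.7],[-42,-20,0,4.7],[-43,-17,0,4.7],[-44,-13,0,4.7]], "claw": 100}}

```text
time: 1.8
tool_pos: [0.3207, 0.2608, 0.2307]
tool_rot: [0.001, 0.449, 0.894, 0.001]
contact_force: [0.3, 0.3, 0.2]
gripper_width: 0.997
```

```bash
sed -i 's/round(-dy\/n,1)/float(round(-dy\/n,1))/;/check tx/d' plan.py; python3 plan.py 482 -65 160 0.3
```

```text
t 1.8 pos [320.7 260.8 230.7] tooly 36.7 tilt 0.18 grip 0.997 F [0.3 0.3 0.2]
[[-44.7, -8.1, 8.8, 4.5], [-45.2, -4.6, 8.8, 4.5], [-45.4, -1.0, 8.8, 4.5], [-45.4, 2.6, 8.8, 4.5], [-45.0, 6.2, 8.8, 4.5], [-44.4, 9.8, 8.8, 4.5], [-43.5, 13.2, 8.8, 4.5], [-42.3, 16.6, 8.8, 4.5]]
```

Call:
{"name": "step_arm", "arguments": {"steps": [[-44.7,-8,9,4.5],[-45.2,-4.6,9,4.5],[-45.4,-1,9,4.5],[-45.4,2.6,9,4.5],[-45,6,9,4.5],[-44.4,9.8,9,4.5],[-43.5,13,9,4.5],[-42.3,16.6,9,4.5]]}}

```text
time: 2.6
tool_pos: [0.4851, -0.0811, 0.1624]
tool_rot: [0.005, 0.713, 0.701, 0.008]
contact_force: [0.4, 0.6, 0.2]
gripper_width: 1.0
```

```bash
python3 plan.py 482 -65 50 0.3 40
```

```text
t 2.6 pos [485.1 -81.1 162.4] tooly -1.0 tilt 1.13 grip 1.0 F [0.4 0.6 0.2]
[[5.4, -1.1, 37.5, -0.4], [5.4, -1.1, 37.5, -0.4], [5.4, -1.0, 37.5, -0.4]]
```

Call:
{"name": "step_arm", "arguments": {"steps": [[10,-1,20,-0.6],[6,-1,30,-0.6],[0,0,30,0],[0,0,0,0]]}}

```text
time: 3.0
tool_pos: [0.4874, -0.0722, 0.0808]
tool_rot: [0.007, 0.71, 0.704, 0.008]
contact_force: [-0.6, 0.0, -0.6]
gripper_width: 1.002
```

```bash
python3 plan.py 482 -65 14 0.3 20
```

```text
t 3.0 pos [487.4 -72.2  80.8] tooly -0.5 tilt 1.24 grip 1.002 F [-0.6  0.  -0.6]
[[1.8, -1.4, 16.7, -0.2], [1.8, -1.4, 16.7, -0.2], [1.8, -1.4, 16.7, -0.2], [1.8, -1.3, 16.7, -0.2]]
```

Call:
{"name": "step_arm", "arguments": {"steps": [[1.8,-1.4,12,-0.2],[1.8,-1.4,12,-0.2],[1.8,-1.4,10,-0.2],[1.8,-1.3,5,-0.2],[0,0,0,0]]}}

```text
time: 3.5
tool_pos: [0.485, -0.0647, 0.043]
tool_rot: [0.01, 0.704, 0.71, 0.01]
contact_force: [-1.1, 0.0, -0.2]
gripper_width: 1.005
```

```bash
sed -i "s/'grip',/'tz',M[:,2].round(4),'grip',/" plan.py; python3 plan.py 482 -65 14 0.3 20
```

```text
t 3.5 pos [485.  -64.7  43. ] tooly 0.4 tilt 1.57 tz [ 2.750e-02 -1.000e-04 -9.996e-01] grip 1.005 F [-1.1  0.  -0.2]
[[-0.2, -1.5, 14.5, 0.1], [-0.2, -1.5, 14.5, 0.1]]
```

Call:
{"name": "step_arm", "arguments": {"steps": [[0,-1.5,0,0],[0,0,0,0],[0,0,0,0],[0,0,0,0]]}}

```text
time: 3.9
tool_pos: [0.4848, -0.0649, 0.0448]
tool_rot: [0.011, 0.704, 0.71, 0.01]
contact_force: [0.3, -0.3, 0.4]
gripper_width: 1.001
```

```bash
python3 plan.py 482 -65 14 0.3 20
```

```text
t 3.9 pos [484.8 -64.9  44.8] tooly 0.5 tilt 1.77 tz [ 0.0309 -0.0012 -0.9995] grip 1.001 F [ 0.3 -0.3  0.4]
[[-0.0, -1.4, 15.4, 0.1], [-0.0, -1.4, 15.4, 0.1]]
```

Call:
{"name": "step_arm", "arguments": {"steps": [[0,-3,30,0],[0,0,0,0]]}}

```text
time: 4.1
tool_pos: [0.484, -0.0654, 0.0156]
tool_rot: [0.013, 0.704, 0.71, 0.011]
contact_force: [0.2, 0.6, -0.1]
gripper_width: 1.0
```

```bash
python3 plan.py 482 -65 14 0.3 20
```

```text
t 4.1 pos [484.  -65.4  15.6] tooly 0.5 tilt 1.94 tz [ 0.0339 -0.0021 -0.9994] grip 1.0 F [ 0.2  0.6 -0.1]
[[0.5, -2.0, 1.6, 0.2]]
```

Call:
{"name": "step_arm", "arguments": {"steps": [[0,-3,2,0],[0,0,0.5,0],[0,0,0.5,0],[0,0,0.5,0],[0,0,0.5,0]], "claw": 0}}

```text
time: 4.6
tool_pos: [0.4837, -0.0663, 0.0155]
tool_rot: [0.015, 0.704, 0.71, 0.012]
contact_force: [-1.4, 0.0, 0.6]
gripper_width: 0.507
```

```bash
python3 plan.py 482 -65 120 0.3 50
```

```text
t 4.6 pos [483.7 -66.3  15.5] tooly 0.5 tilt 2.24 tz [ 0.039  -0.0036 -0.9992] grip 0.507 F [-1.4  0.   0.6]
[[0.4, -0.6, -34.8, 0.1], [0.4, -0.6, -34.8, 0.1], [0.4, -0.6, -34.8, 0.1]]
```

Call:
{"name": "step_arm", "arguments": {"steps": [[0,0,0,0],[0,0,-25,0],[0,0,-45,0],[0,0,-45,0]]}}

```text
time: 5.0
tool_pos: [0.4713, -0.0636, 0.1225]
tool_rot: [0.005, 0.704, 0.71, 0.007]
contact_force: [1.0, -1.1, -3.4]
gripper_width: 0.503
```

```bash
python3 plan.py 532.5 261 150 4.5 48
```

```text
t 5.0 pos [471.3 -63.6 122.5] tooly 0.4 tilt 1.02 tz [ 0.0175  0.0029 -0.9998] grip 0.503 F [ 1.  -1.1 -3.4]
[[46.3, 9.1, -3.9, -0.6], [46.2, 9.6, -3.9, -0.6], [46.1, 10.0, -3.9, -0.6], [46.0, 10.5, -3.9, -0.6], [45.9, 11.0, -3.9, -0.6], [45.8, 11.4, -3.9, -0.6], [45.7, 11.9, -3.9, -0.6]]
```

Call:
{"name": "step_arm", "arguments": {"steps": [[0,0,0,0],[0,0,0,0],[0,0,0,0],[0,0,0,0]]}}

```text
time: 5.4
tool_pos: [0.4729, -0.064, 0.1252]
tool_rot: [0.008, 0.704, 0.71, 0.009]
contact_force: [-0.1, -0.3, -4.3]
gripper_width: 0.511
```

```bash
python3 plan.py 532.5 261 150 4.5 48
```

```text
t 5.4 pos [472.9 -64.  125.2] tooly 0.5 tilt 1.38 tz [ 0.024   0.001  -0.9997] grip 0.511 F [-0.1 -0.3 -4.3]
[[46.4, 8.9, -3.5, -0.6], [46.3, 9.3, -3.5, -0.6], [46.2, 9.8, -3.5, -0.6], [46.1, 10.3, -3.5, -0.6], [46.0, 10.7, -3.5, -0.6], [45.9, 11.2, -3.5, -0.6], [45.7, 11.7, -3.5, -0.6]]
```

Call:
{"name": "step_arm", "arguments": {"steps": [[46.4,9,-10,-0.6],[46.3,9.3,-10,-0.6],[46.2,9.8,-5,-0.6],[46,10.3,-5,-0.6],[46,10.7,0,-0.6],[40,11,0,-0.6],[25,11,0,-0.6],[8,3,0,0]]}}

```text
time: 6.2
tool_pos: [0.5298, 0.2512, 0.1398]
tool_rot: [0.0, 0.68, 0.734, -0.001]
contact_force: [-0.8, -0.4, -4.0]
gripper_width: 0.51
```

```bash
python3 plan.py 532.5 261 150 4.5 48
```

```text
t 6.2 pos [529.8 251.2 139.8] tooly 4.4 tilt 0.15 tz [-0.0013 -0.0024 -1.    ] grip 0.51 F [-0.8 -0.4 -4. ]
[[9.5, 3.4, -10.2, -0.1]]
```

Call:
{"name": "step_arm", "arguments": {"steps": [[8.5,3,20,0],[0,0,30,0],[0,0,22,0],[0,0,5,0]]}}

```text
time: 6.6
tool_pos: [0.5297, 0.2595, 0.0552]
tool_rot: [-0.001, 0.679, 0.734, -0.005]
contact_force: [-0.5, -0.3, -3.1]
gripper_width: 0.507
```

```bash
python3 plan.py 532.2 259.7 54.5 4.5 48
```

```text
t 6.6 pos [529.7 259.5  55.2] tooly 4.5 tilt 0.6 tz [-0.0086 -0.0061 -0.9999] grip 0.507 F [-0.5 -0.3 -3.1]
[[0.0, 2.5, 0.7, -0.0]]
```

Call:
{"name": "step_arm", "arguments": {"steps": [[0,3,0,0],[0,0.5,0,0]]}}

```text
time: 6.8
tool_pos: [0.5306, 0.2591, 0.0556]
tool_rot: [-0.004, 0.679, 0.734, -0.009]
contact_force: [0.5, -0.1, -3.2]
gripper_width: 0.51
```

```bash
python3 plan.py 532.2 259.7 54.5 4.5 48; python3 -c "
from h import *
im,d,w=look('scene','s2.png')
im,d,w=look('top','t2.png')"; python3 crop.py s2.png 330 100 130 110 s2c.png
```

```text
t 6.8 pos [530.6 259.1  55.6] tooly 4.4 tilt 1.09 tz [-0.0178 -0.0068 -0.9998] grip 0.51 F [ 0.5 -0.1 -3.2]
[[0.5, 1.6, 1.1, -0.1]]
```

View pics/s2c.png

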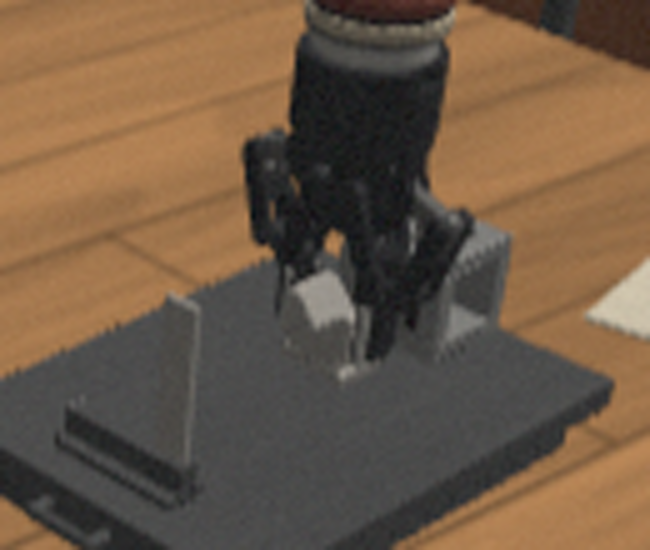

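Call:
{"name": "step_arm", "arguments": {"steps": [[0.5,3,2,0]]}}

```text
time: 7.0
tool_pos: [0.5319, 0.2592, 0.0553]
tool_rot: [-0.006, 0.679, 0.734, -0.011]
contact_force: [-17.6, -4.4, 21.9]
gripper_width: 0.507
```

Call:
{"name": "step_arm", "arguments": {"steps": [[0,0,1.5,0]]}}

```text
time: 7.1
tool_pos: [0.5324, 0.2593, 0.0555]
tool_rot: [-0.006, 0.68, 0.733, -0.011]
contact_force: [0.3, 1.6, 0.4]
gripper_width: 0.507
```

```bash
python3 plan.py 532.2 259.7 54.5 4.5 48
```

```text
t 7.1 pos [532.4 259.3  55.5] tooly 4.4 tilt 1.38 tz [-0.0228 -0.0079 -0.9997] grip 0.507 F [0.3 1.6 0.4]
[[0.4, -0.1, 1.0, -0.1]]
```

Call:
{"name": "step_arm", "arguments": {"steps": [[0,0,0,0],[0,0,0,0],[0,0,0,0],[0,0,0,0]], "claw": 90}}

```text
time: 7.5
tool_pos: [0.5352, 0.2592, 0.0581]
tool_rot: [-0.004, 0.68, 0.733, -0.008]
contact_force: [-0.1, 0.5, 0.9]
gripper_width: 0.9
```

Call:
{"name": "step_arm", "arguments": {"steps": [[0,0,-15,0],[0,0,-40,0],[0,0,-45,0]]}}

```text
time: 7.8
tool_pos: [0.5321, 0.258, 0.1537]
tool_rot: [-0.007, 0.68, 0.733, -0.015]
contact_force: [1.2, 0.8, -0.2]
gripper_width: 0.9
```

```bash
python3 plan.py 611 -329.8 150 -8.7 48
```

```text
t 7.8 pos [532.1 258.  153.7] tooly 4.3 tilt 1.92 tz [-0.0313 -0.0118 -0.9994] grip 0.9 F [ 1.2  0.8 -0.2]
[[-45.5, 2.7, 0.3, 1.0], [-45.5, 3.5, 0.3, 1.0], [-45.4, 4.3, 0.3, 1.0], [-45.3, 5.0, 0.3, 1.0], [-45.2, 5.8, 0.3, 1.0], [-45.1, 6.6, 0.3, 1.0], [-45.0, 7.4, 0.3, 1.0], [-44.9, 8.2, 0.3, 1.0]]
[[-44.7, 9.0, 0.3, 1.0], [-44.6, 9.8, 0.3, 1.0], [-44.4, 10.5, 0.3, 1.0], [-44.2, 11.3, 0.3, 1.0], [-44.0, 12.1, 0.3, 1.0]]
```

Call:
{"name": "step_arm", "arguments": {"steps": [[-10,0,-40,0.5],[-40,3,-25,1],[-45.4,4,0,1],[-45.3,5,0,1],[-45.2,6,0,1],[-45,6.6,0,1],[-45,7.4,0,1],[-45,8,0,1]]}}

```text
time: 8.6
tool_pos: [0.5862, -0.0664, 0.2471]
tool_rot: [0.003, 0.724, 0.689, -0.002]
contact_force: [1.1, 0.3, -0.2]
gripper_width: 0.898
```

```bash
python3 plan.py 611 -329.8 140 -8.7 48; python3 - <<'E'
from h import *
im,d,w=look('top','t3.png')
for k,a in dict(cube=(.4,.7,.25,.4,.09,.125),sqstock=(.4,.7,.06,.15,.055,.08),sqblade=(.4,.7,.06,.15,.085,.17),A=(.49,.58,.22,.295,.06,.096),Atop=(.49,.58,.22,.295,.083,.096)).items():
    print(k,rect(sel(w,*a)))
E
```

```text
t 8.6 pos [586.2 -66.4 247.1] tooly -2.8 tilt 0.46 tz [ 0.0012 -0.0079 -1.    ] grip 0.898 F [ 1.1  0.3 -0.2]
[[-43.6, 6.3, 17.9, 1.0], [-43.5, 7.0, 17.9, 1.0], [-43.4, 7.8, 17.9, 1.0], [-43.3, 8.5, 17.9, 1.0], [-43.1, 9.3, 17.9, 1.0], [-42.9, 10.0, 17.9, 1.0]]
cube ([525.9, 331.7, 69.9, 60.8, 4.7], 927, np.float64(104.6))
sqstock ([544.3, 102.4, 79.4, 17.3, 7.7], 199, np.float64(66.5))
sqblade ([572.3, 105.0, 20.3, 4.3, 3.6], 55, np.float64(135.4))
A ([530.5, 259.7, 44.6, 32.4, 3.0], 336, np.float64(81.1))
Atop ([530.7, 259.7, 44.2, 31.7, 4.3], 142, np.float64(85.9))
```

Call:
{"name": "step_arm", "arguments": {"steps": [[-43.6,6,12,1],[-43.5,7,12,1],[-43.4,8,15,1],[-43.3,8.5,18,1],[-40,9,18,1],[-20,6,18,1],[-8,2,10,0]], "claw": 100}}

```text
time: 9.35
tool_pos: [0.6134, -0.3288, 0.1587]
tool_rot: [0.013, 0.764, 0.645, 0.0]
contact_force: [-0.1, 0.1, -1.2]
gripper_width: 1.0
```

```bash
python3 plan.py 612.4 -330.8 90 -8.7 48
```

```text
t 9.3 pos [ 613.4 -328.8  158.7] tooly -9.6 tilt 1.52 tz [ 0.0175 -0.0198 -0.9997] grip 1.0 F [-0.1  0.1 -1.2]
[[-1.1, -0.3, 34.3, -0.4], [-1.1, -0.3, 34.3, -0.4]]
```

Call:
{"name": "step_arm", "arguments": {"steps": [[0,0,-45,0.4],[0,0,-45,0],[0,0,40,0],[0,0,45,0],[-1,0,40,-0.6],[-1,0,20,-0.6],[0,0,0,0]]}}

```text
time: 10.05
tool_pos: [0.6172, -0.3285, 0.1101]
tool_rot: [0.016, 0.757, 0.653, 0.002]
contact_force: [-0.8, 0.5, -0.5]
gripper_width: 1.0
```

```bash
python3 plan.py 612.4 -330.8 90 -8.7 48
```

```text
t 10.1 pos [ 617.2 -328.5  110.1] tooly -8.4 tilt 1.87 tz [ 0.0241 -0.0221 -0.9995] grip 1.0 F [-0.8  0.5 -0.5]
[[-3.0, -4.4, 20.1, 0.3]]
```

Call:
{"name": "step_arm", "arguments": {"steps": [[-3,-5,30,0],[0,-3,35,0],[0,-2,28,0]]}}

```text
time: 10.35
tool_pos: [0.6165, -0.3337, 0.0274]
tool_rot: [0.025, 0.756, 0.654, 0.005]
contact_force: [0.0, 0.1, -0.4]
gripper_width: 1.002
```

```bash
python3 plan.py 612.4 -330.8 14.5 -8.7 48
```

```text
t 10.3 pos [ 616.5 -333.7   27.4] tooly -8.2 tilt 2.9 tz [ 0.0394 -0.0316 -0.9987] grip 1.002 F [ 0.   0.1 -0.4]
[[2.3, -4.5, 12.9, 0.5]]
```

Call:
{"name": "step_arm", "arguments": {"steps": [[2,-2,12.5,0]]}}

```text
time: 10.45
tool_pos: [0.6149, -0.3309, 0.0139]
tool_rot: [0.024, 0.756, 0.654, 0.004]
contact_force: [-1.0, 0.1, -1.0]
gripper_width: 1.003
```

Call:
{"name": "step_arm", "arguments": {"steps": [[0,0,0,0],[0,0,0.4,0],[0,0,0.4,0],[0,0,0.4,0]], "claw": 0}}

```text
time: 10.85
tool_pos: [0.6168, -0.3307, 0.0184]
tool_rot: [0.025, 0.755, 0.655, 0.004]
contact_force: [0.3, -0.5, -2.8]
gripper_width: 0.514
```

```bash
python3 plan.py 612.4 -330.8 220 -8.7 48
```

```text
t 10.8 pos [ 616.8 -330.7   18.4] tooly -8.1 tilt 2.96 tz [ 0.0401 -0.0326 -0.9987] grip 0.514 F [ 0.3 -0.5 -2.8]
[[-0.1, -0.9, -40.3, 0.1], [-0.1, -0.9, -40.3, 0.1], [-0.1, -0.9, -40.3, 0.1], [-0.1, -0.9, -40.3, 0.1], [-0.1, -0.9, -40.3, 0.1]]
```

Call:
{"name": "step_arm", "arguments": {"steps": [[0,0,-25,0],[0,0,-45,0],[0,0,-48,0],[0,0,-48,0],[0,0,-25,0]]}}

```text
time: 11.35
tool_pos: [0.6056, -0.3217, 0.2077]
tool_rot: [0.019, 0.755, 0.655, 0.003]
contact_force: [1.1, -0.7, -4.2]
gripper_width: 0.51
```

```bash
python3 plan.py 538.8 183.9 190 4.5 47
```

```text
t 11.3 pos [ 605.6 -321.7  207.7] tooly -8.1 tilt 2.16 tz [ 0.0293 -0.0238 -0.9993] grip 0.51 F [ 1.1 -0.7 -4.2]
[[44.6, -12.5, 1.6, -1.1], [44.9, -11.6, 1.6, -1.1], [45.1, -10.7, 1.6, -1.1], [45.3, -9.8, 1.6, -1.1], [45.5, -8.9, 1.6, -1.1], [45.7, -8.0, 1.6, -1.1], [45.8, -7.1, 1.6, -1.1], [46.0, -6.1, 1.6, -1.1]]
[[46.1, -5.2, 1.6, -1.1], [46.2, -4.3, 1.6, -1.1], [46.2, -3.4, 1.6, -1.1]]
```

Call:
{"name": "step_arm", "arguments": {"steps": [[44.6,-12.5,0,-1.1],[45,-11.6,0,-1.1],[45,-10.7,0,-1.1],[45.3,-9.8,0,-1.1],[45.5,-8.9,0,-1.1],[45.7,-8,0,-1.1],[45.8,-7,0,-1.1],[46,-6,0,-1.1]]}}

```text
time: 12.15
tool_pos: [0.5608, 0.0512, 0.2056]
tool_rot: [0.03, 0.705, 0.709, 0.006]
contact_force: [1.1, -0.3, -4.3]
gripper_width: 0.508
```

```bash
python3 plan.py 538.8 183.9 190 4.5 47
```

```text
t 12.2 pos [560.8  51.2 205.6] tooly 0.4 tilt 3.5 tz [ 0.0513 -0.0331 -0.9981] grip 0.508 F [ 1.1 -0.3 -4.3]
[[44.3, -7.0, 5.2, -1.4], [44.4, -6.0, 5.2, -1.4], [44.6, -4.9, 5.2, -1.4]]
```

Call:
{"name": "step_arm", "arguments": {"steps": [[0,3,0,0],[0,3,0,0],[0,3,0,0],[0,3,0,0]]}}

```text
time: 12.55
tool_pos: [0.5716, 0.0565, 0.206]
tool_rot: [0.029, 0.702, 0.711, 0.007]
contact_force: [-0.2, 0.1, -3.5]
gripper_width: 0.505
```

```bash
python3 plan.py 538.8 183.9 190 4.5 47; python3 -c "
from plant import state
print(state()['joint_pos'],state()['joint_vel'])"
```

```text
t 12.6 pos [571.6  56.5 206. ] tooly 0.8 tilt 3.44 tz [ 0.0516 -0.0304 -0.9982] grip 0.505 F [-0.2  0.1 -3.5]
[[42.6, -10.3, 5.3, -1.2], [42.8, -9.4, 5.3, -1.2], [43.0, -8.5, 5.3, -1.2]]
[-0.01658537 -0.08255164  1.7900638  -0.03011353  1.38197217 -0.02487244] [-0.00987876  0.07817394 -0.07568493  0.00054697 -0.00191444 -0.0028164 ]
```

Call:
{"name": "step_arm", "arguments": {"steps": [[0,3,0,0],[0,3,0,0],[0,3,0,0],[0,3,0,0]]}}

```text
time: 12.95
tool_pos: [0.5855, 0.0531, 0.2066]
tool_rot: [0.029, 0.704, 0.709, 0.007]
contact_force: [0.9, -1.3, -3.6]
gripper_width: 0.503
```

```bash
python3 plan.py 538.8 183.9 190 4.5 47; python3 -c "
from plant import state
print(state()['joint_pos'])"
```

```text
t 12.9 pos [585.5  53.1 206.6] tooly 0.5 tilt 3.45 tz [ 0.0515 -0.031  -0.9982] grip 0.503 F [ 0.9 -1.3 -3.6]
[[43.7, -15.2, 5.5, -1.3], [44.1, -14.2, 5.5, -1.3], [44.4, -13.1, 5.5, -1.3]]
[-0.02183597 -0.05034016  1.75835689 -0.03045668  1.38144282 -0.02443541]
```

Call:
{"name": "step_arm", "arguments": {"steps": [[0,-50,0,0]]}}

```text
time: 13.05
tool_pos: [0.5387, 0.0519, 0.202]
tool_rot: [0.029, 0.704, 0.709, 0.006]
contact_force: [-1.7, 0.4, -3.1]
gripper_width: 0.506
```

```bash
python3 plan.py 538.8 183.9 190 4.5 47; python3 -c "
from plant import state
print(state()['joint_pos'])"
```

```text
t 13.1 pos [538.7  51.9 202. ] tooly 0.4 tilt 3.35 tz [ 0.0493 -0.0312 -0.9983] grip 0.506 F [-1.7  0.4 -3.1]
[[44.0, 0.3, 4.0, -1.4], [44.0, 1.4, 4.0, -1.4], [43.9, 2.4, 4.0, -1.4]]
[-0.02598945 -0.16009024  1.86765846 -0.03041936  1.38392881 -0.02763195]
```

Call:
{"name": "step_arm", "arguments": {"steps": [[0,0,0,0]]}}

```text
time: 13.15
tool_pos: [0.5314, 0.0521, 0.1959]
tool_rot: [0.024, 0.705, 0.709, 0.002]
contact_force: [1.4, -0.3, -4.4]
gripper_width: 0.505
```

```bash
python3 plan.py 538.8 183.9 190 4.5 47; python3 -c "
from plant import state
print(state()['joint_pos'])"
```

```text
t 13.2 pos [531.4  52.1 195.9] tooly 0.4 tilt 2.71 tz [ 0.0359 -0.0307 -0.9989] grip 0.505 F [ 1.4 -0.3 -4.4]
[[43.9, 2.8, 2.0, -1.4], [43.8, 3.8, 2.0, -1.4], [43.7, 4.9, 2.0, -1.4]]
[-0.02591951 -0.16461346  1.88162031 -0.03023075  1.38793846 -0.02767387]
```

Call:
{"name": "step_arm", "arguments": {"steps": [[5,6,-2,-1],[10,12,-2,-1],[10,14,-2,-1],[10,12,0,-1],[6,6,0,0],[0,2,0,0],[0,-50,0,0],[0,0,0,0]]}}

```text
time: 13.95
tool_pos: [0.5375, 0.0964, 0.1983]
tool_rot: [0.022, 0.677, 0.736, -0.0]
contact_force: [0.0, 0.1, -3.8]
gripper_width: 0.507
```

```bash
python3 plan.py 538.8 183.9 190 4.5 47
```

```text
t 13.9 pos [537.5  96.4 198.3] tooly 4.8 tilt 2.51 tz [ 0.0318 -0.03   -0.999 ] grip 0.507 F [ 0.   0.1 -3.8]
[[43.5, 4.3, 4.2, 0.2], [43.5, 4.2, 4.2, 0.2]]
```

Call:
{"name": "step_arm", "arguments": {"steps": [[50,0,0,0],[0,0,0,0]]}}

```text
time: 14.15
tool_pos: [0.5329, 0.145, 0.1965]
tool_rot: [0.022, 0.678, 0.735, -0.0]
contact_force: [-0.2, -0.0, -2.9]
gripper_width: 0.505
```

```bash
python3 plan.py 538.8 183.9 190 4.5 47; python3 -c "
from plant import state
print(state()['joint_pos'])"
```

```text
t 14.2 pos [532.9 145.  196.5] tooly 4.6 tilt 2.5 tz [ 0.0316 -0.0302 -0.999 ] grip 0.505 F [-0.2 -0.  -2.9]
[[38.3, 9.0, 6.5, 0.1]]
[ 0.14843804 -0.11202416  1.83325092 -0.03506115  1.39364573  0.07348729]
```

Call:
{"name": "step_arm", "arguments": {"steps": [[15,3,10,0],[15,4,25,0],[8,3,35,0],[0,0,30,0],[0,0,15,0],[0,0,6,0]]}}

```text
time: 14.75
tool_pos: [0.5503, 0.1832, 0.0783]
tool_rot: [0.026, 0.677, 0.736, 0.005]
contact_force: [0.4, 0.1, -3.9]
gripper_width: 0.505
```

```bash
python3 plan.py 538.8 183.9 60 4.5 47; python3 - <<'E'
from h import *
im,d,w=look('scene','s4.png')
E
python3 crop.py s4.png 330 100 130 110 s4c.png
```

```text
t 14.8 pos [550.3 183.2  78.3] tooly 4.8 tilt 3.06 tz [ 0.0448 -0.0289 -0.9986] grip 0.505 F [ 0.4  0.1 -3.9]
[[1.6, -11.4, 18.3, 0.3]]
```

View pics/s4c.png

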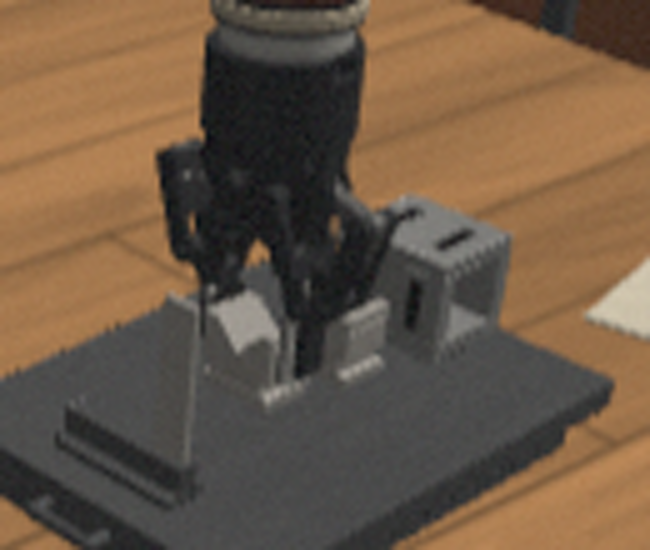

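Call:
{"name": "step_arm", "arguments": {"steps": [[0,-11,5,-0.3],[0,0,0,0]]}}

```text
time: 15.0
tool_pos: [0.5398, 0.1818, 0.0739]
tool_rot: [0.027, 0.675, 0.737, 0.005]
contact_force: [-1.1, -0.3, -4.2]
gripper_width: 0.506
```

```bash
python3 plan.py 539.6 183.4 60 4.5 47
```

```text
t 15.0 pos [539.8 181.8  73.9] tooly 5.1 tilt 3.12 tz [ 0.0462 -0.0287 -0.9985] grip 0.506 F [-1.1 -0.3 -4.2]
[[1.6, -0.0, 13.9, 0.6]]
```

Call:
{"name": "step_arm", "arguments": {"steps": [[1.6,-0.5,8,0.6],[0,0,4,0]]}}

```text
time: 15.2
tool_pos: [0.5416, 0.1833, 0.0646]
tool_rot: [0.029, 0.679, 0.734, 0.008]
contact_force: [-0.3, 0.2, -3.9]
gripper_width: 0.511
```

Call:
{"name": "step_arm", "arguments": {"steps": [[0,0,2,0]]}}

```text
time: 15.3
tool_pos: [0.542, 0.1833, 0.0629]
tool_rot: [0.029, 0.679, 0.733, 0.008]
contact_force: [0.5, 0.8, -3.4]
gripper_width: 0.508
```

```bash
python3 plan.py 539.6 183.4 57 4.5 47
```

```text
t 15.3 pos [542.  183.3  62.9] tooly 4.5 tilt 3.44 tz [ 0.0534 -0.0272 -0.9982] grip 0.508 F [ 0.5  0.8 -3.4]
[[0.3, -2.4, 5.9, -0.0]]
```

Call:
{"name": "step_arm", "arguments": {"steps": [[0,-3.5,2.5,0]]}}

```text
time: 15.4
tool_pos: [0.5393, 0.1831, 0.0606]
tool_rot: [0.029, 0.679, 0.733, 0.009]
contact_force: [0.4, 0.6, -3.3]
gripper_width: 0.506
```

Call:
{"name": "step_arm", "arguments": {"steps": [[0,0,2,0]]}}

```text
time: 15.5
tool_pos: [0.539, 0.183, 0.0583]
tool_rot: [0.029, 0.679, 0.733, 0.008]
contact_force: [0.5, -0.2, -3.5]
gripper_width: 0.507
```

Call:
{"name": "step_arm", "arguments": {"steps": [[0,0,1.5,0]]}}

```text
time: 15.6
tool_pos: [0.5391, 0.1829, 0.0567]
tool_rot: [0.029, 0.679, 0.733, 0.009]
contact_force: [-0.1, -0.2, -4.0]
gripper_width: 0.509
```

```bash
python3 plan.py 539.6 183.4 57 4.5 47
```

```text
t 15.6 pos [539.1 182.9  56.7] tooly 4.5 tilt 3.48 tz [ 0.0543 -0.027  -0.9982] grip 0.509 F [-0.1 -0.2 -4. ]
[[0.4, 0.5, -0.3, -0.0]]
```

Call:
{"name": "step_arm", "arguments": {"steps": [[0,0,1.5,0]]}}

```text
time: 15.7
tool_pos: [0.5392, 0.1829, 0.0564]
tool_rot: [0.029, 0.679, 0.733, 0.008]
contact_force: [-8.1, -1.9, 11.5]
gripper_width: 0.508
```

Call:
{"name": "step_arm", "arguments": {"steps": [[0,0,1.3,0]]}}

```text
time: 15.8
tool_pos: [0.5392, 0.1829, 0.0564]
tool_rot: [0.028, 0.679, 0.734, 0.008]
contact_force: [-5.2, 0.3, 6.4]
gripper_width: 0.507
```

```bash
python3 plan.py 539.6 183.4 57 4.5 47
```

```text
t 15.8 pos [539.2 182.9  56.4] tooly 4.5 tilt 3.37 tz [ 0.052  -0.0276 -0.9983] grip 0.507 F [-5.2  0.3  6.4]
[[0.4, 0.4, -0.6, -0.0]]
```

Call:
{"name": "step_arm", "arguments": {"steps": [[0,0,0,0],[0,0,0,0],[0,0,0,0]], "claw": 100}}

```text
time: 16.1
tool_pos: [0.5419, 0.1835, 0.059]
tool_rot: [0.03, 0.679, 0.733, 0.01]
contact_force: [-0.1, 0.1, -0.3]
gripper_width: 0.98
```

Call:
{"name": "step_arm", "arguments": {"steps": [[0,0,-20,0],[0,0,-45,0],[0,0,-45,0],[0,0,-40,0],[0,0,0,0]]}}

```text
time: 16.6
tool_pos: [0.5332, 0.1874, 0.2137]
tool_rot: [0.03, 0.679, 0.733, 0.01]
contact_force: [0.7, -0.7, -0.1]
gripper_width: 1.002
```

```bash
python3 plan.py 535 -204 190 -88.2 47
```

```text
t 16.6 pos [533.2 187.4 213.7] tooly 4.4 tilt 3.67 tz [ 0.0582 -0.0265 -0.998 ] grip 1.002 F [ 0.7 -0.7 -0.1]
[[-32.5, -2.4, 2.0, 7.7], [-32.6, 2.0, 2.0, 7.7], [-32.0, 6.4, 2.0, 7.7], [-30.8, 10.6, 2.0, 7.7], [-29.1, 14.7, 2.0, 7.7], [-26.9, 18.4, 2.0, 7.7], [-24.2, 21.9, 2.0, 7.7], [-21.0, 24.9, 2.0, 7.7]]
[[-17.5, 27.5, 2.0, 7.7], [-13.6, 29.6, 2.0, 7.7], [-9.5, 31.2, 2.0, 7.7], [-5.2, 32.2, 2.0, 7.7]]
```

Call:
{"name": "step_arm", "arguments": {"steps": [[0,-50,0,0],[0,0,0,0]]}}

```text
time: 16.8
tool_pos: [0.4815, 0.1831, 0.2078]
tool_rot: [0.029, 0.679, 0.733, 0.008]
contact_force: [0.3, 0.4, 0.6]
gripper_width: 0.995
```

```bash
python3 plan.py|cut -c1-130
```

```text
t 16.8 pos [481.5 183.1 207.8] tooly 4.4 tilt 3.45 tz [ 0.0535 -0.0275 -0.9982] grip 0.995 F [0.3 0.4 0.6]
```

Call:
{"name": "step_arm", "arguments": {"steps": [[0,0,-50,0],[0,0,0,0]]}}

```text
time: 17.0
tool_pos: [0.4775, 0.1843, 0.2571]
tool_rot: [0.029, 0.679, 0.733, 0.007]
contact_force: [1.4, -0.6, 0.7]
gripper_width: 0.999
```

```bash
python3 plan.py|cut -c1-130
```

```text
t 17.0 pos [477.5 184.3 257.1] tooly 4.4 tilt 3.39 tz [ 0.0522 -0.028  -0.9982] grip 0.999 F [ 1.4 -0.6  0.7]
```

Call:
{"name": "step_arm", "arguments": {"steps": [[0,50,0,0],[0,0,0,0]]}}

```text
time: 17.2
tool_pos: [0.5221, 0.1875, 0.2541]
tool_rot: [0.027, 0.679, 0.734, 0.005]
contact_force: [-0.3, 0.3, 0.1]
gripper_width: 0.998
```

```bash
python3 plan.py|cut -c1-130
```

```text
t 17.2 pos [522.1 187.5 254.1] tooly 4.5 tilt 3.17 tz [ 0.0469 -0.0293 -0.9985] grip 0.998 F [-0.3  0.3  0.1]
```

Call:
{"name": "step_arm", "arguments": {"steps": [[0,0,50,0],[0,0,0,0]]}}

```text
time: 17.4
tool_pos: [0.525, 0.186, 0.2034]
tool_rot: [0.027, 0.679, 0.734, 0.005]
contact_force: [-1.2, -0.3, -2.3]
gripper_width: 1.001
```

```bash
python3 plan.py|cut -c1-130
```

```text
t 17.4 pos [525.  186.  203.4] tooly 4.5 tilt 3.12 tz [ 0.0458 -0.0294 -0.9985] grip 1.001 F [-1.2 -0.3 -2.3]
```

```bash
python3 plan.py 580 -300 205 -88.2 47
```

```text
t 17.4 pos [525.  186.  203.4] tooly 4.5 tilt 3.12 tz [ 0.0458 -0.0294 -0.9985] grip 1.001 F [-1.2 -0.3 -2.3]
[[-40.7, 1.4, -0.1, 7.7], [-40.2, 6.9, -0.1, 7.7], [-38.9, 12.2, -0.1, 7.7], [-36.9, 17.3, -0.1, 7.7], [-34.2, 22.1, -0.1, 7.7], [-31.0, 26.5, -0.1, 7.7], [-27.1, 30.4, -0.1, 7.7], [-22.8, 33.8, -0.1, 7.7]]
[[-18.0, 36.6, -0.1, 7.7], [-12.9, 38.7, -0.1, 7.7], [-7.6, 40.0, -0.1, 7.7], [-2.2, 40.7, -0.1, 7.7]]
```

Call:
{"name": "step_arm", "arguments": {"steps": [[-40,1.4,0,7.7],[-40,7,0,7.7],[-39,12,0,7.7],[-37,17,0,7.7],[-34,22,0,7.7],[-31,26.5,0,7.7],[-27,30,0,7.7],[-23,34,0,7.7]]}}

```text
time: 18.2
tool_pos: [0.563, -0.1439, 0.2354]
tool_rot: [0.025, 0.963, 0.267, 0.03]
contact_force: [1.2, 1.5, 0.2]
gripper_width: 1.002
```

Call:
{"name": "step_arm", "arguments": {"steps": [[-18,36,0,7.7],[-13,36,0,7.7],[-8,30,0,6],[-2,10,0,2],[0,0,0,0]]}}

```text
time: 18.7
tool_pos: [0.5706, -0.275, 0.2557]
tool_rot: [0.023, 0.997, 0.054, 0.042]
contact_force: [-0.0, 0.2, -1.0]
gripper_width: 1.0
```

```bash
python3 plan.py 580 -300 205 -88.2 47;  python3 - <<'E'
from h import *
im,d,w=look('top','t5.png')
for k,a in dict(cube=(.4,.7,.25,.4,.09,.125),sqstock=(.4,.7,.06,.15,.055,.08),sqblade=(.4,.7,.06,.15,.085,.17),A=(.49,.58,.22,.295,.06,.096),Atop=(.49,.58,.22,.295,.083,.096),B=(.49,.58,.15,.22,.06,.096),Btop=(.49,.58,.15,.22,.083,.096)).items():
    print(k,rect(sel(w,*a)))
E
```

```text
t 18.7 pos [ 570.6 -275.   255.7] tooly -83.9 tilt 5.56 tz [ 0.0873 -0.0421 -0.9953] grip 1.0 F [-0.   0.2 -1. ]
[[3.3, 12.9, 25.4, 2.1], [3.8, 12.8, 25.4, 2.1]]
cube ([525.9, 331.4, 70.6, 61.5, 5.8], 930, np.float64(104.7))
sqstock ([544.5, 102.8, 79.4, 14.2, 4.5], 195, np.float64(66.3))
sqblade ([572.3, 105.0, 20.0, 4.4, 3.4], 55, np.float64(136.0))
A ([530.3, 260.0, 44.6, 32.9, 4.4], 336, np.float64(81.4))
Atop ([530.6, 259.7, 44.2, 31.1, 3.5], 142, np.float64(85.9))
B ([538.3, 182.1, 44.6, 32.9, 4.3], 319, np.float64(81.6))
Btop ([538.5, 181.7, 44.2, 31.4, 4.7], 140, np.float64(85.8))
```

Call:
{"name": "step_arm", "arguments": {"steps": [[-43,-25,0,0],[0,0,0,0],[43,25,0,0],[0,0,0,0],[-43,-25,0,0],[0,0,0,0],[43,25,0,0],[0,0,0,0]]}}

```text
time: 19.55
tool_pos: [0.5633, -0.2552, 0.2339]
tool_rot: [0.01, 0.997, 0.066, 0.028]
contact_force: [-0.4, -0.4, 0.1]
gripper_width: 0.999
```

```bash
python3 plan.py|cut -c1-130
```

```text
t 19.6 pos [ 563.3 -255.2  233.9] tooly -82.5 tilt 3.39 tz [ 0.0567 -0.0171 -0.9982] grip 0.999 F [-0.4 -0.4  0.1]
```

Call:
{"name": "step_arm", "arguments": {"steps": [[0,0,40,0],[0,0,0,0]]}}

```text
time: 19.75
tool_pos: [0.5677, -0.2542, 0.1956]
tool_rot: [0.011, 0.997, 0.068, 0.029]
contact_force: [0.5, 0.2, -1.6]
gripper_width: 0.999
```

```bash
python3 plan.py|cut -c1-130
```

```text
t 19.8 pos [ 567.7 -254.2  195.6] tooly -82.2 tilt 3.55 tz [ 0.0593 -0.0179 -0.9981] grip 0.999 F [ 0.5  0.2 -1.6]
```

Call:
{"name": "step_arm", "arguments": {"steps": [[0,0,0,8],[0,0,0,0],[0,0,0,-8],[0,0,0,0]]}}

```text
time: 20.15
tool_pos: [0.5706, -0.253, 0.2065]
tool_rot: [0.014, 0.997, 0.073, 0.034]
contact_force: [0.5, -0.2, 0.2]
gripper_width: 0.999
```

```bash
python3 plan.py|cut -c1-130
```

```text
t 20.1 pos [ 570.6 -253.   206.5] tooly -81.7 tilt 4.24 tz [ 0.0701 -0.0236 -0.9973] grip 0.999 F [ 0.5 -0.2  0.2]
```

Call:
{"name": "step_arm", "arguments": {"steps": [[-48,-10,0,0],[0,0,0,0],[48,10,0,0],[0,0,0,0],[-48,-10,0,0],[0,0,0,0],[48,10,0,0],[0,0,0,0]]}}

```text
time: 20.95
tool_pos: [0.5655, -0.2492, 0.2029]
tool_rot: [0.011, 0.997, 0.071, 0.03]
contact_force: [0.4, -0.5, 0.2]
gripper_width: 0.999
```

```bash
python3 plan.py|cut -c1-130
```

```text
t 20.9 pos [ 565.5 -249.2  202.9] tooly -81.9 tilt 3.64 tz [ 0.0609 -0.0179 -0.998 ] grip 0.999 F [ 0.4 -0.5  0.2]
```

Call:
{"name": "step_arm", "arguments": {"steps": [[-48,-10,0,0],[0,0,0,0],[48,10,0,0],[0,0,0,0],[-48,-10,0,0],[0,0,0,0],[48,10,0,0],[0,0,0,0]]}}

```text
time: 21.75
tool_pos: [0.5615, -0.2468, 0.2001]
tool_rot: [0.009, 0.997, 0.069, 0.026]
contact_force: [-0.7, 0.0, 1.0]
gripper_width: 0.996
```

```bash
python3 plan.py 537.8 -253 200 -88.2
```

```text
t 21.8 pos [ 561.5 -246.8  200.1] tooly -82.1 tilt 3.14 tz [ 0.053  -0.014  -0.9985] grip 0.996 F [-0.7  0.   1. ]
[[-24.3, 2.8, 0.1, 6.1]]
```

Call:
{"name": "step_arm", "arguments": {"steps": [[-49,-10,0,0],[49,10,0,0],[-49,-10,0,0],[49,10,0,0],[0,0,0,0]]}}

```text
time: 22.25
tool_pos: [0.5424, -0.2306, 0.1626]
tool_rot: [-0.013, 0.998, 0.068, -0.007]
contact_force: [-1.3, 0.2, 0.6]
gripper_width: 0.999
```

```bash
python3 plan.py|cut -c1-130
```

```text
t 22.2 pos [ 542.4 -230.6  162.6] tooly -82.2 tilt 1.74 tz [-0.0158  0.0259 -0.9995] grip 0.999 F [-1.3  0.2  0.6]
```

Call:
{"name": "step_arm", "arguments": {"steps": [[-43,-25,-50,0],[0,0,0,0],[43,25,50,0],[0,0,0,0]]}}

```text
time: 22.65
tool_pos: [0.5419, -0.2305, 0.1618]
tool_rot: [-0.014, 0.998, 0.068, -0.008]
contact_force: [-0.9, 0.4, -1.7]
gripper_width: 1.001
```

```bash
python3 plan.py|cut -c1-130
```

```text
t 22.6 pos [ 541.9 -230.5  161.8] tooly -82.2 tilt 1.83 tz [-0.0178  0.0265 -0.9995] grip 1.001 F [-0.9  0.4 -1.7]
```

Call:
{"name": "step_arm", "arguments": {"steps": [[-49,-10,0,0],[-49,-10,0,0],[0,0,0,0],[49,10,0,0],[49,10,0,0],[0,0,0,0]]}}

```text
time: 23.25
tool_pos: [0.5444, -0.2325, 0.174]
tool_rot: [-0.008, 0.998, 0.067, -0.001]
contact_force: [-0.7, -0.2, 0.3]
gripper_width: 1.002
```

```bash
python3 plan.py|cut -c1-130
```

```text
t 23.2 pos [ 544.4 -232.5  174. ] tooly -82.3 tilt 0.97 tz [-0.0039  0.0165 -0.9999] grip 1.002 F [-0.7 -0.2  0.3]
```

```bash
python3 plan.py 536 -205 110 -88.2 30
```

```text
t 23.2 pos [ 544.4 -232.5  174. ] tooly -82.3 tilt 0.97 tz [-0.0039  0.0165 -0.9999] grip 1.002 F [-0.7 -0.2  0.3]
[[-1.5, -9.4, 21.3, 2.0], [-1.9, -9.4, 21.3, 2.0], [-2.2, -9.3, 21.3, 2.0]]
```

Call:
{"name": "step_arm", "arguments": {"steps": [[-2,-9.4,20,2],[-2,-9.4,22,2],[-2,-9.3,22,2],[0,0,0,0]]}}

```text
time: 23.65
tool_pos: [0.5424, -0.2067, 0.1224]
tool_rot: [-0.003, 1.0, 0.013, 0.007]
contact_force: [-0.4, -0.5, 0.4]
gripper_width: 0.999
```

```bash
python3 plan.py 536 -205 60 -88.2 30
```

```text
t 23.6 pos [ 542.4 -206.7  122.4] tooly -88.5 tilt 0.89 tz [ 0.0145  0.0057 -0.9999] grip 0.999 F [-0.4 -0.5  0.4]
[[-2.1, -0.6, 20.8, -0.1], [-2.1, -0.6, 20.8, -0.1], [-2.1, -0.6, 20.8, -0.1]]
```

Call:
{"name": "step_arm", "arguments": {"steps": [[-3,-1,30,0],[-3,-1,35,0],[-2,0,25,0]]}}

```text
time: 23.95
tool_pos: [0.545, -0.2103, 0.0461]
tool_rot: [0.004, 1.0, 0.015, 0.019]
contact_force: [-0.2, 1.2, -0.4]
gripper_width: 0.999
```

```bash
python3 plan.py 536 -205 22 -88.2 30
```

```text
t 23.9 pos [ 545.  -210.3   46.1] tooly -88.3 tilt 2.22 tz [ 0.0379 -0.0079 -0.9992] grip 0.999 F [-0.2  1.2 -0.4]
[[-8.9, -5.5, 24.1, -0.1]]
```

Call:
{"name": "step_arm", "arguments": {"steps": [[-4,-3,-45,0],[-4,-2,-50,0],[-49,0,0,0],[49,0,0,0],[-49,0,0,0],[49,0,0,0],[0,0,0,0]]}}

```text
time: 24.65
tool_pos: [0.507, -0.1908, 0.1155]
tool_rot: [-0.011, 1.0, 0.016, -0.012]
contact_force: [0.9, 0.0, 1.4]
gripper_width: 0.999
```

```bash
python3 plan.py 536 -205 22 -88.2 50
```

```text
t 24.6 pos [ 507.  -190.8  115.5] tooly -88.2 tilt 1.91 tz [-0.0246  0.0225 -0.9994] grip 0.999 F [0.9 0.  1.4]
[[14.3, 7.6, 46.7, -0.0], [14.3, 7.6, 46.7, -0.0]]
```

Call:
{"name": "step_arm", "arguments": {"steps": [[17,8,25,0],[12,6,45,0],[0,0,20,0]]}}

```text
time: 24.95
tool_pos: [0.5399, -0.2057, 0.0324]
tool_rot: [-0.007, 1.0, 0.017, -0.005]
contact_force: [0.3, 0.1, -0.6]
gripper_width: 1.002
```

```bash
python3 plan.py 536 -205 22 -88.2 50
```

```text
t 24.9 pos [ 539.9 -205.7   32.4] tooly -88.1 tilt 1.01 tz [-0.0107  0.0141 -0.9998] grip 1.002 F [ 0.3  0.1 -0.6]
[[-3.8, -0.8, 10.4, 0.1]]
```

Call:
{"name": "step_arm", "arguments": {"steps": [[-3,0,11,0],[0,0,0,0]]}}

```text
time: 25.15
tool_pos: [0.5376, -0.207, 0.0231]
tool_rot: [-0.006, 1.0, 0.017, -0.004]
contact_force: [-0.7, -0.1, -0.1]
gripper_width: 1.0
```

Call:
{"name": "step_arm", "arguments": {"steps": [[0,0,0.5,0],[0,0,0.5,0],[0,0,0.5,0],[0,0,0.5,0],[0,0,0.5,0],[0,0,0.5,0]], "claw": 0}}

```text
time: 25.75
tool_pos: [0.5415, -0.204, 0.0295]
tool_rot: [-0.01, 1.0, 0.017, -0.0]
contact_force: [-0.4, -4.0, -1.9]
gripper_width: 0.269
```

```bash
python3 plan.py 535.7 227.2 190 5.3 46;
```

```text
t 25.8 pos [ 541.5 -204.    29.5] tooly -88.1 tilt 1.1 tz [-3.000e-04  1.930e-02 -9.998e-01] grip 0.269 F [-0.4 -4.  -1.9]
[[0.7, -35.9, -13.4, -7.8], [5.6, -35.5, -13.4, -7.8], [10.3, -34.4, -13.4, -7.8], [14.9, -32.7, -13.4, -7.8], [19.2, -30.4, -13.4, -7.8], [23.1, -27.5, -13.4, -7.8], [26.6, -24.1, -13.4, -7.8], [29.7, -20.3, -13.4, -7.8]]
[[32.1, -16.1, -13.4, -7.8], [34.0, -11.6, -13.4, -7.8], [35.3, -6.9, -13.4, -7.8], [35.9, -2.0, -13.4, -7.8]]
```

Call:
{"name": "step_arm", "arguments": {"steps": [[0,0,0.5,0],[0,0,0.5,0],[0,0,3,0],[0,0,5,0]], "claw": 60}}

```text
time: 26.15
tool_pos: [0.5429, -0.2051, 0.0217]
tool_rot: [-0.008, 1.0, 0.017, 0.002]
contact_force: [-0.6, 0.3, -0.2]
gripper_width: 0.597
```

```bash
python3 plan.py 538 -205 20 -88.1 46;
```

```text
t 26.1 pos [ 542.9 -205.1   21.7] tooly -88.1 tilt 0.98 tz [ 0.0033  0.0167 -0.9999] grip 0.597 F [-0.6  0.3 -0.2]
[[-4.8, -0.2, 1.7, 0.0]]
```

Call:
{"name": "step_arm", "arguments": {"steps": [[-6,0,3,0],[0,0,0.8,0]]}}

```text
time: 26.35
tool_pos: [0.5358, -0.205, 0.0164]
tool_rot: [-0.009, 1.0, 0.017, 0.001]
contact_force: [-0.3, -0.5, -0.3]
gripper_width: 0.595
```

Call:
{"name": "step_arm", "arguments": {"steps": [[0,0,0.8,0],[0,0,0.8,0],[0,0,0.8,0],[0,0,0,0]], "claw": 0}}

```text
time: 26.75
tool_pos: [0.5362, -0.204, 0.0165]
tool_rot: [-0.01, 1.0, 0.016, 0.001]
contact_force: [0.5, -1.1, -2.0]
gripper_width: 0.276
```

```bash
python3 plan.py 538 -205 20 -88.1 46;
```

```text
t 26.8 pos [ 536.2 -204.    16.5] tooly -88.1 tilt 1.2 tz [ 0.0012  0.0209 -0.9998] grip 0.276 F [ 0.5 -1.1 -2. ]
[[1.8, 1.1, -3.5, -0.0]]
```

Call:
{"name": "step_arm", "arguments": {"steps": [[0,0,0,0],[0,0,-12,0],[0,0,-30,0],[0,0,-45,0],[0,0,-45,0],[0,0,-40,0],[0,0,-15,0]]}}

```text
time: 27.45
tool_pos: [0.5288, -0.2044, 0.1984]
tool_rot: [-0.017, 1.0, 0.016, -0.01]
contact_force: [1.1, -0.8, -5.2]
gripper_width: 0.273
```

```bash
python3 plan.py 530 215 200 5.3 46;
```

```text
t 27.4 pos [ 528.8 -204.4  198.4] tooly -88.2 tilt 2.21 tz [-0.0204  0.0328 -0.9993] grip 0.273 F [ 1.1 -0.8 -5.2]
[[1.2, -34.9, -0.1, -7.8], [5.9, -34.4, -0.1, -7.8], [10.6, -33.3, -0.1, -7.8], [15.0, -31.6, -0.1, -7.8], [19.1, -29.3, -0.1, -7.8], [22.9, -26.4, -0.1, -7.8], [26.3, -23.1, -0.1, -7.8], [29.2, -19.3, -0.1, -7.8]]
[[31.5, -15.2, -0.1, -7.8], [33.3, -10.7, -0.1, -7.8], [34.4, -6.1, -0.1, -7.8], [34.9, -1.4, -0.1, -7.8]]
```

Call:
{"name": "step_arm", "arguments": {"steps": [[1,-33,0,-6],[5,-34,0,-7.5],[10,-33,0,-7.8],[15,-31.6,0,-7.8],[19,-29,0,-7.8],[23,-26.4,0,-7.8],[26,-23,0,-7.8],[29,-19,0,-7.8]]}}

```text
time: 28.25
tool_pos: [0.5268, 0.0769, 0.1959]
tool_rot: [-0.023, 0.848, 0.53, -0.006]
contact_force: [0.6, -0.3, -5.0]
gripper_width: 0.278
```

```bash
python3 plan.py 530 215 200 5.3 36;
```

```text
t 28.2 pos [526.8  76.9 195.9] tooly -26.0 tilt 2.77 tz [-0.0355  0.0327 -0.9988] grip 0.278 F [ 0.6 -0.3 -5. ]
[[31.4, -14.4, -1.0, -7.8], [33.1, -10.0, -1.0, -7.8], [34.1, -5.4, -1.0, -7.8], [34.5, -0.7, -1.0, -7.8]]
```

Call:
{"name": "step_arm", "arguments": {"steps": [[31,-14,0,-7.8],[33,-10,0,-7.8],[28,-5,0,-7.8],[12,0,0,-5],[0,0,0,0]]}}

```text
time: 28.75
tool_pos: [0.521, 0.1935, 0.1874]
tool_rot: [-0.03, 0.682, 0.731, -0.007]
contact_force: [-0.6, -0.1, -6.4]
gripper_width: 0.271
```

```bash
python3 plan.py 535.7 227.2 160 5.3 36;
```

```text
t 28.8 pos [521.  193.5 187.4] tooly 4.1 tilt 3.55 tz [-0.0538  0.0307 -0.9981] grip 0.271 F [-0.6 -0.1 -6.4]
[[16.3, 8.5, 13.7, -0.6], [16.2, 8.7, 13.7, -0.6]]
```

Call:
{"name": "step_arm", "arguments": {"steps": [[10,5,5,-0.6],[14,7,20,-0.6],[9,3,25,0],[0,0,25,0],[0,0,10,0],[0,0,0,0]]}}

```text
time: 29.35
tool_pos: [0.5278, 0.2289, 0.0937]
tool_rot: [-0.032, 0.678, 0.735, -0.01]
contact_force: [0.7, -0.2, -4.7]
gripper_width: 0.269
```

```bash
python3 plan.py 534.7 227.8 85 5.3 36;
```

```text
t 29.4 pos [527.8 228.9  93.7] tooly 4.7 tilt 3.8 tz [-0.06    0.0284 -0.9978] grip 0.269 F [ 0.7 -0.2 -4.7]
[[-1.7, 6.8, 8.7, -0.6]]
```

Call:
{"name": "step_arm", "arguments": {"steps": [[-1,8,1,-0.6],[0,0,0,0]]}}

```text
time: 29.55
tool_pos: [0.5372, 0.228, 0.093]
tool_rot: [-0.031, 0.674, 0.738, -0.009]
contact_force: [-0.2, 0.7, -5.1]
gripper_width: 0.278
```

```bash
python3 plan.py 534.7 227.8 75 5.3 36; python3 - <<'E'
from h import *
im,d,w=look('scene','s6.png')
im,d,w=look('top','t6.png')
for k,a in dict(fl=(.46,.6,.275,.31,.09,.14),Btop=(.49,.58,.15,.22,.083,.096)).items():
    p=sel(w,*a); print(k,rect(p) if len(p)>3 else 0)
E
python3 crop.py s6.png 330 100 130 110 s6c.png
```

```text
t 29.6 pos [537.2 228.   93. ] tooly 5.2 tilt 3.74 tz [-0.0586  0.0287 -0.9979] grip 0.278 F [-0.2  0.7 -5.1]
[[0.0, -2.5, 18.0, -0.1]]
fl ([521.4, 292.6, 34.8, 50.9, 89.9], 203, np.float64(105.8))
Btop ([538.3, 181.5, 43.9, 31.4, 4.5], 79, np.float64(86.2))
```

View pics/s6c.png

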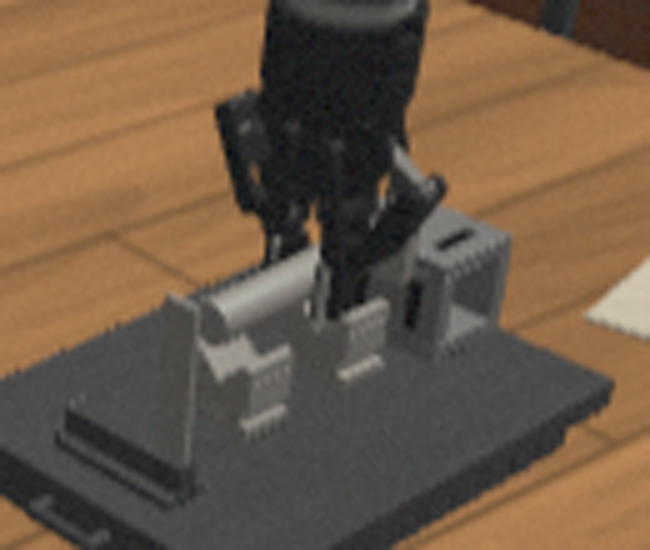

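Call:
{"name": "step_arm", "arguments": {"steps": [[0,-1,9,0],[0,0,7,0],[0,0,3,0]]}}

```text
time: 29.95
tool_pos: [0.5365, 0.2291, 0.0762]
tool_rot: [-0.03, 0.674, 0.738, -0.007]
contact_force: [-0.1, 0.2, -5.8]
gripper_width: 0.272
```

```bash
python3 plan.py 534.7 227.8 70 5.3 36;
```

```text
t 29.9 pos [536.5 229.1  76.2] tooly 5.2 tilt 3.53 tz [-0.0535  0.0304 -0.9981] grip 0.272 F [-0.1  0.2 -5.8]
[[-1.1, -1.9, 6.2, -0.1]]
```

Call:
{"name": "step_arm", "arguments": {"steps": [[-1,-2,3.5,0]]}}

```text
time: 30.05
tool_pos: [0.5344, 0.2281, 0.0724]
tool_rot: [-0.03, 0.674, 0.738, -0.007]
contact_force: [0.4, 0.6, -5.3]
gripper_width: 0.271
```

Call:
{"name": "step_arm", "arguments": {"steps": [[0,0,2,0]]}}

```text
time: 30.15
tool_pos: [0.5336, 0.2279, 0.0697]
tool_rot: [-0.03, 0.674, 0.738, -0.007]
contact_force: [0.8, -0.2, -4.4]
gripper_width: 0.276
```

Call:
{"name": "step_arm", "arguments": {"steps": [[0,0,2,0]]}}

```text
time: 30.25
tool_pos: [0.5338, 0.228, 0.0689]
tool_rot: [-0.03, 0.674, 0.738, -0.007]
contact_force: [-5.0, -2.7, 9.9]
gripper_width: 0.274
```

```bash
python3 plan.py 534.7 227.8 68 5.3 36;
```

```text
t 30.2 pos [533.8 228.   68.9] tooly 5.2 tilt 3.55 tz [-0.0543  0.0299 -0.9981] grip 0.274 F [-5.  -2.7  9.9]
[[-0.3, 0.9, 0.9, -0.1]]
```

Call:
{"name": "step_arm", "arguments": {"steps": [[0,0,2,0]]}}

```text
time: 30.35
tool_pos: [0.5339, 0.228, 0.0689]
tool_rot: [-0.03, 0.674, 0.738, -0.008]
contact_force: [-6.9, -1.7, 8.7]
gripper_width: 0.275
```

Call:
{"name": "step_arm", "arguments": {"steps": [[0,0,2,0]]}}

```text
time: 30.45
tool_pos: [0.5339, 0.228, 0.069]
tool_rot: [-0.03, 0.674, 0.738, -0.008]
contact_force: [-6.9, -3.6, 5.3]
gripper_width: 0.279
```

```bash
python3 plan.py 534.7 227.8 68 5.3 36; python3 - <<'E'
from h import *
for n in ('scene','top'):
    im,d,w=look(n,n+'7.png')
    # shaft tail & flange-end heights
    for k,a in dict(tail=(.51,.57,.14,.205,.095,.125),flange=(.49,.56,.283,.297,.095,.13),mid=(.5,.57,.21,.25,.097,.11)).items():
        p=sel(w,*a)
        if len(p)>5: print(n,k,len(p),'zmax',np.percentile(p[:,2],95).round(4),'x',p[:,0].min().round(3),p[:,0].max().round(3),'y',p[:,1].min().round(3),p[:,1].max().round(3))
E
python3 crop.py scene7.png 330 100 130 110 s7c.png
```

```text
t 30.4 pos [533.9 228.   69. ] tooly 5.2 tilt 3.57 tz [-0.0554  0.0286 -0.9981] grip 0.279 F [-6.9 -3.6  5.3]
[[-0.3, 0.7, 1.0, -0.1]]
scene tail 115 zmax 0.1048 x 0.528 0.553 y 0.15 0.204
scene flange 8 zmax 0.1105 x 0.525 0.551 y 0.284 0.292
scene mid 93 zmax 0.1089 x 0.509 0.563 y 0.21 0.238
top tail 209 zmax 0.1033 x 0.526 0.551 y 0.151 0.2
top flange 30 zmax 0.1138 x 0.51 0.53 y 0.283 0.289
```

View pics/s7c.png

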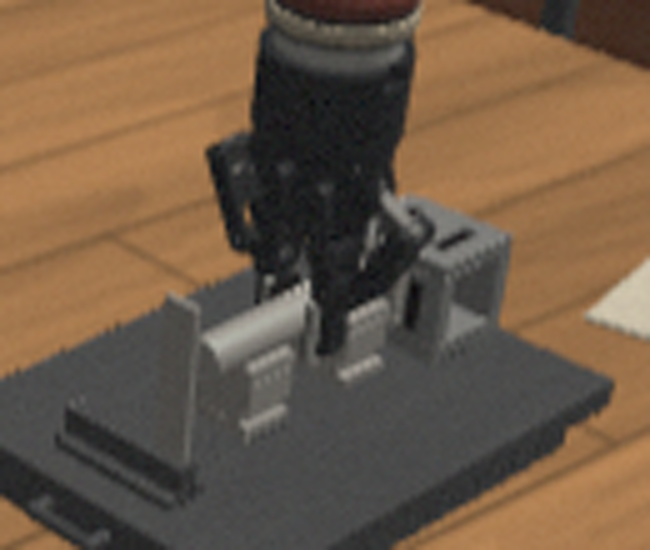

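Call:
{"name": "step_arm", "arguments": {"steps": [[0,1,5,0]]}}

```text
time: 30.65
tool_pos: [0.5349, 0.2281, 0.0689]
tool_rot: [-0.03, 0.674, 0.738, -0.009]
contact_force: [-18.6, -8.0, 33.3]
gripper_width: 0.271
```

```bash
python3 plan.py 534.7 227.8 68 5.3 36; python3 - <<'E'
from h import *
im,d,w=look('top','top8.png')
# shaft top ridge height vs y
for y0,y1 in((.15,.165),(.165,.18),(.18,.2),(.245,.26),(.26,.275)):
    p=sel(w,.505,.565,y0,y1,.09,.125); print(y0,len(p),(p[:,2].max().round(4),np.percentile(p[:,2],90).round(4)) if len(p) else '')
E
```

```text
t 30.6 pos [534.9 228.1  68.9] tooly 5.2 tilt 3.65 tz [-0.0575  0.0274 -0.998 ] grip 0.271 F [-18.6  -8.   33.3]
[[-0.3, -0.2, 0.9, -0.1]]
0.15 72 (np.float64(0.103), np.float64(0.1014))
0.165 75 (np.float64(0.107), np.float64(0.1023))
0.18 93 (np.float64(0.105), np.float64(0.1025))
0.245 0 
0.26 5 (np.float64(0.098), np.float64(0.0969))
```

Call:
{"name": "step_arm", "arguments": {"steps": [[0,0,0,0],[0,0,0,0]], "claw": 30}}

```text
time: 30.9
tool_pos: [0.5356, 0.2282, 0.0725]
tool_rot: [-0.03, 0.674, 0.738, -0.009]
contact_force: [-2.8, -0.3, -1.9]
gripper_width: 0.302
```

Call:
{"name": "step_arm", "arguments": {"steps": [[0,0,0,0],[0,0,0,0],[0,0,0,0]], "claw": 75}}

```text
time: 31.2
tool_pos: [0.5384, 0.2292, 0.075]
tool_rot: [-0.028, 0.674, 0.738, -0.006]
contact_force: [-1.0, -0.7, 0.6]
gripper_width: 0.748
```

```bash
python3 plan.py 534.7 227.8 200 5.3 46
```

```text
t 31.2 pos [538.4 229.2  75. ] tooly 5.2 tilt 3.31 tz [-0.0495  0.0298 -0.9983] grip 0.748 F [-1.  -0.7  0.6]
[[-0.4, -1.3, -41.7, -0.0], [-0.4, -1.3, -41.7, -0.0], [-0.4, -1.3, -41.7, -0.0]]
```

Call:
{"name": "step_arm", "arguments": {"steps": [[0,-2,-15,0],[0,-2,-45,0],[0,0,-48,0],[0,0,-45,0],[0,0,-10,0]], "claw": 100}}

```text
time: 31.7
tool_pos: [0.5413, 0.2236, 0.2444]
tool_rot: [-0.029, 0.674, 0.738, -0.007]
contact_force: [0.8, -0.7, 0.5]
gripper_width: 1.001
```

```bash
python3 plan.py 500 -335 235 -12 46
```

```text
t 31.7 pos [541.3 223.6 244.4] tooly 5.2 tilt 3.48 tz [-0.0531  0.0292 -0.9982] grip 1.001 F [ 0.8 -0.7  0.5]
[[-42.5, -7.1, 0.7, 1.3], [-42.7, -6.1, 0.7, 1.3], [-42.8, -5.1, 0.7, 1.3], [-42.9, -4.1, 0.7, 1.3], [-43.0, -3.1, 0.7, 1.3], [-43.0, -2.1, 0.7, 1.3], [-43.1, -1.1, 0.7, 1.3], [-43.1, -0.1, 0.7, 1.3]]
[[-43.1, 0.9, 0.7, 1.3], [-43.0, 1.9, 0.7, 1.3], [-43.0, 2.9, 0.7, 1.3], [-42.9, 3.9, 0.7, 1.3], [-42.8, 4.8, 0.7, 1.3]]
```

Call:
{"name": "step_arm", "arguments": {"steps": [[-42.5,-7,0,1.3],[-43,-6,0,1.3],[-43,-5,0,1.3],[-43,-4,0,1.3],[-43,-3,0,1.3],[-43,-2,0,1.3],[-43,-1,0,1.3],[-43,0,0,1.3]]}}

```text
time: 32.5
tool_pos: [0.5183, -0.127, 0.2456]
tool_rot: [-0.023, 0.737, 0.675, -0.003]
contact_force: [1.3, 0.3, -0.4]
gripper_width: 0.998
```

Call:
{"name": "step_arm", "arguments": {"steps": [[-43,1,0,1.3],[-43,2,0,1.3],[-38,3,0,1.3],[-20,2,0,1.3],[-6,0,0,0],[0,0,0,0]]}}

```text
time: 33.1
tool_pos: [0.5051, -0.2875, 0.2432]
tool_rot: [-0.022, 0.771, 0.637, -0.003]
contact_force: [-0.5, -0.6, -0.9]
gripper_width: 0.999
```

```bash
python3 plan.py 500 -335 235 -12 46; python3 - <<'E'
from h import *
im,d,w=look('top','top9.png')
for y0,y1 in((.15,.165),(.165,.18),(.18,.2),(.21,.225),(.225,.24),(.245,.26),(.26,.275)):
    p=sel(w,.505,.565,y0,y1,.09,.125); q=p[p[:,2]>np.percentile(p[:,2],70)]; print(y0,len(p),np.percentile(p[:,2],90).round(4),'xc',p[:,0].min().round(4),p[:,0].max().round(4))
for k,a in dict(cube=(.4,.7,.297,.4,.09,.125),shaft=(.5,.57,.1,.31,.093,.13),flange=(.49,.57,.275,.299,.1,.12),Btop=(.49,.58,.15,.22,.083,.092),Atop=(.49,.58,.22,.277,.083,.092),sq=(.4,.7,.06,.15,.085,.17),gtop=(.4,.54,-.42,-.28,.11,.18)).items():
    p=sel(w,*a); print(k,rect(p) if len(p)>3 else 0)
im,d,w=look('scene','scene9.png')
E
python3 crop.py top9.png 140 120 160 130 top9c.png; python3 crop.py scene9.png 310 130 150 110 scene9c.png;python3 -c "
import cv2,numpy as np
a=cv2.imread('pics/top9c.png');b=cv2.imread('pics/scene9c.png');print(a.shape,b.shape)
a=cv2.resize(a,(396,322));b=cv2.resize(b,(400,293));c=np.zeros((322,800,3),np.uint8);c[:,:396]=a;c[:293,400:]=b;cv2.imwrite('pics/c9.png',c)"
```

```text
t 33.1 pos [ 505.1 -287.5  243.2] tooly -10.8 tilt 2.56 tz [-0.0329  0.0302 -0.999 ] grip 0.999 F [-0.5 -0.6 -0.9]
[[-23.8, 2.0, 4.1, 0.6], [-23.8, 2.2, 4.1, 0.6]]
0.15 73 0.1023 xc 0.5282 0.5534
0.165 75 0.1026 xc 0.5265 0.5513
0.18 98 0.1025 xc 0.5245 0.5495
0.21 77 0.1023 xc 0.5223 0.5472
0.225 78 0.103 xc 0.5205 0.5455
0.245 79 0.1027 xc 0.5121 0.5434
0.26 76 0.1028 xc 0.517 0.5438
cube ([526.0, 331.9, 70.7, 61.5, 5.2], 927, np.float64(104.5))
shaft ([534.8, 206.3, 62.5, 209.0, 1.8], 861, np.float64(100.8))
flange ([527.7, 283.6, 38.5, 14.9, 3.6], 117, np.float64(108.7))
Btop ([537.9, 185.6, 44.3, 69.0, 5.2], 138, np.float64(86.5))
Atop ([531.4, 251.1, 43.7, 53.9, 5.0], 137, np.float64(86.3))
sq ([572.3, 105.2, 20.8, 4.3, 4.7], 53, np.float64(134.8))
gtop 0
(520, 640, 3) (550, 750, 3)
```

View pics/c9.png

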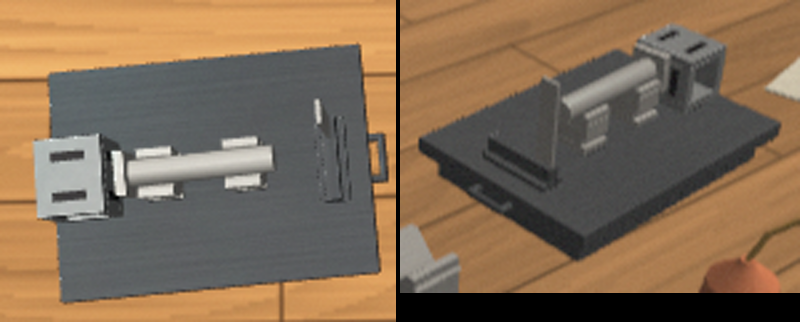

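Call:
{"name": "step_arm", "arguments": {"steps": [[-18,46,0,0],[18,-46,0,0],[0,0,0,0]]}}

```text
time: 33.5
tool_pos: [0.5089, -0.2835, 0.2166]
tool_rot: [-0.045, 0.768, 0.639, -0.008]
contact_force: [1.3, -0.6, -0.3]
gripper_width: 1.0
```

```bash
python3 plan.py 478 -329.6 200 -12 30
```

```text
t 33.5 pos [ 508.9 -283.5  216.6] tooly -10.3 tilt 5.24 tz [-0.0699  0.0587 -0.9958] grip 1.0 F [ 1.3 -0.6 -0.3]
[[-25.4, -11.1, 8.3, 0.8], [-25.6, -10.7, 8.3, 0.8]]
```

Call:
{"name": "step_arm", "arguments": {"steps": [[18,-46,0,0],[18,-46,0,0],[0,0,0,0],[-18,46,0,0],[-18,46,0,0],[0,0,0,0]]}}

```text
time: 34.1
tool_pos: [0.5096, -0.2722, 0.1938]
tool_rot: [-0.063, 0.762, 0.644, -0.012]
contact_force: [-0.2, -0.2, -0.2]
gripper_width: 1.002
```

```bash
python3 plan.py |cut -c1-130
```

```text
t 34.1 pos [ 509.6 -272.2  193.8] tooly -9.4 tilt 7.35 tz [-0.099   0.081  -0.9918] grip 1.002 F [-0.2 -0.2 -0.2]
```

Call:
{"name": "step_arm", "arguments": {"steps": [[0,0,-50,0],[0,0,0,0]]}}

```text
time: 34.3
tool_pos: [0.5152, -0.2733, 0.2415]
tool_rot: [-0.066, 0.761, 0.646, -0.012]
contact_force: [0.1, 0.1, 2.1]
gripper_width: 1.0
```

```bash
python3 plan.py |cut -c1-130
```

```text
t 34.3 pos [ 515.2 -273.3  241.5] tooly -9.1 tilt 7.74 tz [-0.1045  0.085  -0.9909] grip 1.0 F [0.1 0.1 2.1]
```

Call:
{"name": "step_arm", "arguments": {"steps": [[0,0,50,0],[0,0,-50,0],[0,0,0,0]]}}

```text
time: 34.6
tool_pos: [0.4991, -0.2576, 0.2107]
tool_rot: [-0.086, 0.758, 0.647, -0.017]
contact_force: [1.2, -1.5, 3.6]
gripper_width: 1.0
```

```bash
python3 plan.py |cut -c1-130
```

```text
t 34.6 pos [ 499.1 -257.6  210.7] tooly -8.7 tilt 10.01 tz [-0.1364  0.1076 -0.9848] grip 1.0 F [ 1.2 -1.5  3.6]
```

Call:
{"name": "step_arm", "arguments": {"steps": [[0,0,0,8],[0,0,0,8],[0,0,0,8],[0,0,0,8],[0,0,0,-8],[0,0,0,-8],[0,0,0,-8],[0,0,0,-8]]}}

```text
time: 35.4
tool_pos: [0.5001, -0.2469, 0.2148]
tool_rot: [-0.082, 0.755, 0.651, -0.016]
contact_force: [0.2, 0.3, 0.2]
gripper_width: 1.004
```

```bash
python3 plan.py |cut -c1-130
```

```text
t 35.4 pos [ 500.1 -246.9  214.8] tooly -8.1 tilt 9.57 tz [-0.1305  0.1031 -0.9861] grip 1.004 F [0.2 0.3 0.2]
```

Call:
{"name": "step_arm", "arguments": {"steps": [[0,0,0,0],[0,0,0,0],[0,0,0,0],[0,0,0,0]]}}

```text
time: 35.8
tool_pos: [0.5017, -0.2448, 0.2182]
tool_rot: [-0.079, 0.756, 0.65, -0.015]
contact_force: [0.2, -0.2, -0.4]
gripper_width: 1.003
```

```bash
python3 plan.py |cut -c1-130
```

```text
t 35.8 pos [ 501.7 -244.8  218.2] tooly -8.3 tilt 9.21 tz [-0.1254  0.0994 -0.9871] grip 1.003 F [ 0.2 -0.2 -0.4]
```

Call:
{"name": "step_arm", "arguments": {"steps": [[0,-1,1,0],[0,-1,1,0],[0,-1,1,0],[0,-1,1,0],[0,-1,1,0],[0,-1,1,0],[0,-1,1,0],[0,-1,1,0]]}}

```text
time: 36.6
tool_pos: [0.4919, -0.2429, 0.2104]
tool_rot: [-0.079, 0.756, 0.649, -0.015]
contact_force: [-0.1, -1.2, 0.9]
gripper_width: 1.0
```

```bash
python3 plan.py |cut -c1-130
```

```text
t 36.6 pos [ 491.9 -242.9  210.4] tooly -8.4 tilt 9.25 tz [-0.126   0.0999 -0.987 ] grip 1.0 F [-0.1 -1.2  0.9]
```

Call:
{"name": "step_arm", "arguments": {"steps": [[-6,0,1,0],[-6,0,1,0],[-6,0,1,0],[-6,0,1,0],[-6,0,1,0],[-6,0,1,0],[-6,0,1,0],[-6,0,1,0]]}}

```text
time: 37.4
tool_pos: [0.4825, -0.2935, 0.1977]
tool_rot: [-0.079, 0.757, 0.649, -0.015]
contact_force: [0.4, 0.2, 0.9]
gripper_width: 1.001
```

```bash
python3 plan.py |cut -c1-130
```

```text
t 37.4 pos [ 482.5 -293.5  197.7] tooly -8.4 tilt 9.23 tz [-0.1259  0.0995 -0.987 ] grip 1.001 F [0.4 0.2 0.9]
```

Call:
{"name": "step_arm", "arguments": {"steps": [[0,6,0,0],[0,6,0,0],[0,6,0,0],[0,6,0,0],[0,-6,0,0],[0,-6,0,0],[0,-6,0,0],[0,-6,0,0]]}}

```text
time: 38.2
tool_pos: [0.4834, -0.2935, 0.197]
tool_rot: [-0.08, 0.756, 0.649, -0.015]
contact_force: [-0.3, 0.7, 0.3]
gripper_width: 1.001
```

```bash
python3 plan.py |cut -c1-130
```

```text
t 38.2 pos [ 483.4 -293.5  197. ] tooly -8.4 tilt 9.3 tz [-0.1267  0.1003 -0.9869] grip 1.001 F [-0.3  0.7  0.3]
```

Call:
{"name": "step_arm", "arguments": {"steps": [[0,0,-8,0],[0,0,-8,0],[0,0,-8,0],[0,0,-8,0],[0,0,8,0],[0,0,8,0],[0,0,8,0],[0,0,8,0]]}}

```text
time: 39.0
tool_pos: [0.4836, -0.2943, 0.2002]
tool_rot: [-0.077, 0.757, 0.649, -0.015]
contact_force: [-1.0, 0.9, 0.5]
gripper_width: 1.0
```

```bash
python3 plan.py |cut -c1-130
```

```text
t 39.0 pos [ 483.6 -294.3  200.2] tooly -8.4 tilt 9.01 tz [-0.1227  0.0973 -0.9877] grip 1.0 F [-1.   0.9  0.5]
```

```bash
python3 - <<'E'
s=open('plan.py').read()
i=s.index('        a=np.radians'); j=s.index('    for i in range(0,n,8)')
s=s[:i]+"""        Mi=M@R.from_euler('z',-dy*i/n,degrees=True).as_matrix()
        rows.append([round(float(v),1) for v in Mi.T@(d/n)]+[float(round(-dy/n,1))])
"""+s[j:]
open('plan.py','w').write(s)
E
python3 plan.py 563 -50 240 -8.4 48
```

```text
t 39.0 pos [ 483.6 -294.3  200.2] tooly -8.4 tilt 9.01 tz [-0.1227  0.0973 -0.9877] grip 1.0 F [-1.   0.9  0.5]
[[42.7, 6.2, -4.2, -0.0], [42.7, 6.2, -4.2, -0.0], [42.7, 6.2, -4.2, -0.0], [42.7, 6.2, -4.2, -0.0], [42.7, 6.2, -4.2, -0.0], [42.7, 6.2, -4.2, -0.0]]
```

Call:
{"name": "step_arm", "arguments": {"steps": [[47,7,-4,0],[47,7,-4,0],[47,7,-4,0],[47,7,-4,0],[47,7,-4,0],[0,0,0,0]]}}

```text
time: 39.6
tool_pos: [0.5555, -0.0618, 0.2237]
tool_rot: [-0.084, 0.758, 0.646, -0.017]
contact_force: [-0.1, -0.1, 0.9]
gripper_width: 0.999
```

```bash
python3 plan.py 380 -420 240 -8.4 49
```

```text
t 39.6 pos [555.5 -61.8 223.7] tooly -8.7 tilt 9.83 tz [-0.1347  0.105  -0.9853] grip 0.999 F [-0.1 -0.1  0.9]
[[-42.2, -13.4, -3.3, -0.0], [-42.2, -13.4, -3.3, -0.0], [-42.2, -13.4, -3.3, -0.0], [-42.1, -13.4, -3.3, -0.0], [-42.1, -13.5, -3.3, -0.0], [-42.1, -13.5, -3.3, -0.0], [-42.1, -13.5, -3.3, -0.0], [-42.1, -13.5, -3.3, -0.0]]
[[-42.1, -13.6, -3.3, -0.0]]
```

Call:
{"name": "step_arm", "arguments": {"steps": [[0,0,-5,0],[0,0,-10,0],[0,0,-12,0],[0,0,-12,0],[0,0,-12,0],[0,0,-12,0],[0,0,-10,0],[0,0,-5,0]]}}

```text
time: 40.4
tool_pos: [0.5656, -0.0748, 0.305]
tool_rot: [-0.085, 0.76, 0.644, -0.018]
contact_force: [-0.2, 0.1, -0.2]
gripper_width: 0.998
```

```bash
python3 plan.py |cut -c1-130
```

```text
t 40.4 pos [565.6 -74.8 305. ] tooly -9.0 tilt 9.94 tz [-0.137   0.1049 -0.985 ] grip 0.998 F [-0.2  0.1 -0.2]
```

Call:
{"name": "step_arm", "arguments": {"steps": [[0,0,30,0],[0,0,30,0],[0,0,20,0]]}}

```text
time: 40.7
tool_pos: [0.5584, -0.0678, 0.2315]
tool_rot: [-0.079, 0.76, 0.645, -0.015]
contact_force: [0.1, 0.7, -0.4]
gripper_width: 0.998
```

```bash
python3 plan.py |cut -c1-130
```

```text
t 40.7 pos [558.4 -67.8 231.5] tooly -9.1 tilt 9.24 tz [-0.1245  0.1014 -0.987 ] grip 0.998 F [ 0.1  0.7 -0.4]
```

Call:
{"name": "step_arm", "arguments": {"steps": [[0,20,0,0],[0,20,0,0],[0,15,0,0],[0,5,0,0]]}}

```text
time: 41.1
tool_pos: [0.6148, -0.0761, 0.217]
tool_rot: [-0.084, 0.76, 0.644, -0.018]
contact_force: [-0.7, 0.7, -0.2]
gripper_width: 1.0
```

```bash
python3 plan.py |cut -c1-130
```

```text
t 41.1 pos [614.8 -76.1 217. ] tooly -9.1 tilt 9.82 tz [-0.135   0.1042 -0.9853] grip 1.0 F [-0.7  0.7 -0.2]
```

Call:
{"name": "step_arm", "arguments": {"steps": [[0,-20,0,0],[0,-20,0,0],[0,-15,0,0],[0,-5,0,0]]}}

```text
time: 41.5
tool_pos: [0.5546, -0.0665, 0.2254]
tool_rot: [-0.085, 0.76, 0.644, -0.019]
contact_force: [0.8, -0.7, 0.2]
gripper_width: 0.999
```

```bash
python3 plan.py |cut -c1-130
```

```text
t 41.5 pos [554.6 -66.5 225.4] tooly -9.0 tilt 10.0 tz [-0.1382  0.105  -0.9848] grip 0.999 F [ 0.8 -0.7  0.2]
```

Call:
{"name": "step_arm", "arguments": {"steps": [[-20,0,0,0],[-40,0,0,0],[-40,0,0,0],[-40,0,0,0],[-20,0,0,0],[-5,0,0,0]]}}

```text
time: 42.1
tool_pos: [0.5266, -0.2329, 0.2139]
tool_rot: [-0.083, 0.758, 0.646, -0.018]
contact_force: [0.7, -0.0, 0.8]
gripper_width: 0.999
```

```bash
python3 plan.py |cut -c1-130
```

```text
t 42.1 pos [ 526.6 -232.9  213.9] tooly -8.8 tilt 9.76 tz [-0.1343  0.1034 -0.9855] grip 0.999 F [ 0.7 -0.   0.8]
```

Call:
{"name": "step_arm", "arguments": {"steps": [[-8,-3,-8,0],[-16,-5,-16,0],[-18,-6,-19,0],[-18,-6,-20,0],[-18,-6,-20,0],[-18,-6,-20,0],[-18,-5,-18,0],[-8,-3,-8,0]]}}

```text
time: 42.9
tool_pos: [0.484, -0.3637, 0.351]
tool_rot: [-0.08, 0.756, 0.649, -0.018]
contact_force: [-0.1, 0.3, -0.1]
gripper_width: 0.997
```

```bash
python3 plan.py |cut -c1-130
```

```text
t 42.9 pos [ 484.  -363.7  351. ] tooly -8.3 tilt 9.44 tz [-0.1313  0.0983 -0.9865] grip 0.997 F [-0.1  0.3 -0.1]
```

Call:
{"name": "step_arm", "arguments": {"steps": [[0,0,50,0],[0,0,50,0],[0,0,40,0]]}}

```text
time: 43.2
tool_pos: [0.4706, -0.3557, 0.2245]
tool_rot: [-0.067, 0.757, 0.65, -0.016]
contact_force: [0.6, -0.5, 0.5]
gripper_width: 0.996
```

```bash
python3 plan.py |cut -c1-130
```

```text
t 43.2 pos [ 470.6 -355.7  224.5] tooly -8.5 tilt 7.92 tz [-0.1119  0.0804 -0.9905] grip 0.996 F [ 0.6 -0.5  0.5]
```

Call:
{"name": "step_arm", "arguments": {"steps": [[0,0,-12,0],[0,0,-20,0],[0,0,-20,0],[0,0,-20,0],[0,0,-20,0],[0,0,-20,0],[0,0,-16,0],[0,0,-8,0]]}}

```text
time: 44.0
tool_pos: [0.4885, -0.3646, 0.3818]
tool_rot: [-0.064, 0.755, 0.653, -0.015]
contact_force: [-0.1, -0.0, 0.5]
gripper_width: 1.002
```

```bash
python3 plan.py |cut -c1-130
```

```text
t 44.0 pos [ 488.5 -364.6  381.8] tooly -8.1 tilt 7.53 tz [-0.1066  0.0762 -0.9914] grip 1.002 F [-0.1 -0.   0.5]
```

Call:
{"name": "step_arm", "arguments": {"steps": [[0,0,30,0],[0,0,30,0],[0,0,30,0],[0,0,30,0],[0,0,15,0]]}}

```text
time: 44.5
tool_pos: [0.4813, -0.3589, 0.2669]
tool_rot: [-0.048, 0.755, 0.654, -0.014]
contact_force: [0.1, 0.2, -1.0]
gripper_width: 1.002
```

```bash
python3 plan.py |cut -c1-130
```

```text
t 44.5 pos [ 481.3 -358.9  266.9] tooly -8.0 tilt 5.73 tz [-0.0835  0.0547 -0.995 ] grip 1.002 F [ 0.1  0.2 -1. ]
```

Call:
{"name": "step_arm", "arguments": {"steps": [[0,0,-10,0],[0,0,-16,0],[0,0,-18,0],[0,0,-18,0],[0,0,-18,0],[0,0,-16,0],[0,0,-10,0],[0,0,-6,0]]}}

```text
time: 45.3
tool_pos: [0.4943, -0.3674, 0.4075]
tool_rot: [-0.036, 0.755, 0.655, -0.012]
contact_force: [0.7, -0.5, -0.5]
gripper_width: 1.001
```

Call:
{"name": "step_arm", "arguments": {"steps": [[0,0,30,0],[0,0,30,0],[0,0,30,0],[0,0,30,0],[0,0,20,0]]}}

```text
time: 45.8
tool_pos: [0.4893, -0.3659, 0.2784]
tool_rot: [-0.025, 0.755, 0.655, -0.011]
contact_force: [-0.3, -0.3, 0.3]
gripper_width: 1.002
```

```bash
python3 plan.py 478 -329.6 340 -12 |cut -c1-130
```

```text
t 45.8 pos [ 489.3 -365.9  278.4] tooly -8.1 tilt 3.11 tz [-0.0492  0.0228 -0.9985] grip 1.002 F [-0.3 -0.3  0.3]
[[17.6, -9.7, -30.0, 2.0], [17.3, -10.3, -30.0, 2.0]]
```

Call:
{"name": "step_arm", "arguments": {"steps": [[6,-2,-10,1],[8,-2,-16,1],[8,-2,-18,1],[8,-2,-18,1],[6,-1,-12,0],[0,0,-6,0]]}}

```text
time: 46.4
tool_pos: [0.4916, -0.3275, 0.3733]
tool_rot: [-0.021, 0.779, 0.626, -0.011]
contact_force: [0.1, -0.8, 0.1]
gripper_width: 0.998
```

```bash
python3 plan.py 478 -329.6 210 -12 30
```

```text
t 46.4 pos [ 491.6 -327.5  373.3] tooly -12.4 tilt 2.76 tz [-0.044   0.0197 -0.9988] grip 0.998 F [ 0.1 -0.8  0.1]
[[-1.1, -0.8, 27.3, -0.1], [-1.1, -0.8, 27.3, -0.1], [-1.1, -0.8, 27.3, -0.1], [-1.1, -0.8, 27.3, -0.1], [-1.1, -0.8, 27.3, -0.1], [-1.1, -0.8, 27.3, -0.1]]
```

Call:
{"name": "step_arm", "arguments": {"steps": [[-1,-1,30,0],[-1,-1,30,0],[-1,-1,30,0],[-1,-1,30,0],[-1,0,25,0]]}}

```text
time: 46.9
tool_pos: [0.486, -0.3331, 0.2415]
tool_rot: [-0.008, 0.779, 0.627, -0.009]
contact_force: [0.3, 0.2, 0.3]
gripper_width: 0.998
```

```bash
python3 plan.py 478 -329.6 190 -12 30
```

```text
t 46.9 pos [ 486.  -333.1  241.5] tooly -12.4 tilt 1.38 tz [-0.024   0.0016 -0.9997] grip 0.998 F [0.3 0.2 0.3]
[[1.0, -3.7, 25.8, -0.2], [1.0, -3.7, 25.8, -0.2]]
```

Call:
{"name": "step_arm", "arguments": {"steps": [[1,-5,25,0],[1,-4,25,0],[0,0,20,0]]}}

```text
time: 47.2
tool_pos: [0.4761, -0.3298, 0.1711]
tool_rot: [-0.007, 0.779, 0.627, -0.009]
contact_force: [-0.4, 0.7, -0.6]
gripper_width: 0.998
```

```bash
python3 plan.py 478 -329.6 114 -12.4 30
```

```text
t 47.2 pos [ 476.1 -329.8  171.1] tooly -12.4 tilt 1.3 tz [-0.0227 -0.     -0.9997] grip 0.998 F [-0.4  0.7 -0.6]
[[0.5, 1.5, 28.5, 0.0], [0.5, 1.5, 28.5, 0.0]]
```

Call:
{"name": "step_arm", "arguments": {"steps": [[0,1.5,28,0],[0,1.5,24,0],[0,0,5,0],[0,0,0,0]]}}

```text
time: 47.6
tool_pos: [0.4776, -0.3307, 0.1126]
tool_rot: [-0.008, 0.779, 0.627, -0.009]
contact_force: [0.7, 0.3, -0.2]
gripper_width: 0.998
```

```bash
python3 plan.py 478 -329.6 112 -12.4 30
```

```text
t 47.6 pos [ 477.6 -330.7  112.6] tooly -12.4 tilt 1.38 tz [-2.420e-02  7.000e-04 -9.997e-01] grip 0.998 F [ 0.7  0.3 -0.2]
[[1.2, 0.2, 0.5, 0.0]]
```

Call:
{"name": "step_arm", "arguments": {"steps": [[1,0,0.5,0],[0,0,0.5,0],[0,0,0.5,0],[0,0,0.5,0],[0,0,0.5,0]], "claw": 0}}

```text
time: 48.1
tool_pos: [0.4805, -0.3321, 0.1166]
tool_rot: [-0.003, 0.779, 0.627, -0.009]
contact_force: [-0.7, -0.8, 0.3]
gripper_width: 0.141
```

```bash
python3 plan.py 478 -329.6 112 -12.4 30
```

```text
t 48.1 pos [ 480.5 -332.1  116.6] tooly -12.4 tilt 1.04 tz [-0.0173 -0.0058 -0.9998] grip 0.141 F [-0.7 -0.8  0.3]
[[2.0, -3.0, 4.7, 0.0]]
```

Call:
{"name": "step_arm", "arguments": {"steps": [[0,0,0.5,0],[0,0,0.5,0],[0,0,0,0]]}}

```text
time: 48.4
tool_pos: [0.4791, -0.332, 0.1166]
tool_rot: [-0.005, 0.779, 0.627, -0.01]
contact_force: [-1.4, 1.2, 1.1]
gripper_width: 0.095
```

Call:
{"name": "step_arm", "arguments": {"steps": [[0,0,-5,0],[0,0,-15,0],[0,0,-15,0],[0,0,-8,0]]}}

```text
time: 48.8
tool_pos: [0.4789, -0.3298, 0.1571]
tool_rot: [-0.008, 0.779, 0.627, -0.009]
contact_force: [0.6, -0.5, -4.3]
gripper_width: 0.093
```

```bash
python3 plan.py 594.3 228.3 250 4.5 40; python3 - <<'E'
from h import *
im,d,w=look('scene','scene10.png')
p=sel(w,.4,.56,-.42,-.27,.02,.13); print(len(p))
E
python3 crop.py scene10.png 120 130 160 140 s10c.png
```

```text
t 48.8 pos [ 478.9 -329.8  157.1] tooly -12.4 tilt 1.38 tz [-2.420e-02  5.000e-04 -9.997e-01] grip 0.093 F [ 0.6 -0.5 -4.3]
[[38.0, -0.6, -6.4, -1.1], [38.0, 0.1, -6.4, -1.1], [38.0, 0.9, -6.4, -1.1], [37.9, 1.6, -6.4, -1.1], [37.9, 2.4, -6.4, -1.1], [37.8, 3.1, -6.4, -1.1], [37.8, 3.9, -6.4, -1.1], [37.7, 4.6, -6.4, -1.1]]
[[37.6, 5.3, -6.4, -1.1], [37.5, 6.1, -6.4, -1.1], [37.3, 6.8, -6.4, -1.1], [37.2, 7.5, -6.4, -1.1], [37.1, 8.3, -6.4, -1.1], [36.9, 9.0, -6.4, -1.1], [36.7, 9.7, -6.4, -1.1]]
573
```

View pics/s10c.png

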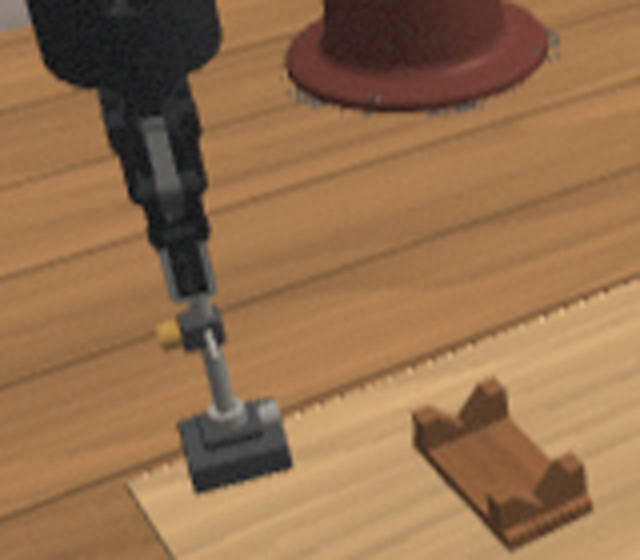

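Call:
{"name": "step_arm", "arguments": {"steps": [[0,0,-12,0],[0,0,-20,0],[0,0,-22,0],[0,0,-24,0],[0,0,-24,0],[0,0,-22,0],[0,0,-14,0],[0,0,-6,0]]}}

```text
time: 49.65
tool_pos: [0.4823, -0.3292, 0.3112]
tool_rot: [-0.007, 0.779, 0.627, -0.009]
contact_force: [0.1, 0.2, -4.2]
gripper_width: 0.099
```

```bash
python3 plan.py 596 224.6 305 4.5 36
```

```text
t 49.6 pos [ 482.3 -329.2  311.2] tooly -12.4 tilt 1.27 tz [-2.220e-02 -3.000e-04 -9.998e-01] grip 0.099 F [ 0.1  0.2 -4.2]
[[35.3, -0.5, 0.2, -1.1], [35.3, 0.2, 0.2, -1.1], [35.3, 0.8, 0.2, -1.1], [35.3, 1.5, 0.2, -1.1], [35.3, 2.1, 0.2, -1.1], [35.2, 2.8, 0.2, -1.1], [35.2, 3.4, 0.2, -1.1], [35.1, 4.1, 0.2, -1.1]]
[[35.0, 4.7, 0.2, -1.1], [34.9, 5.4, 0.2, -1.1], [34.8, 6.0, 0.2, -1.1], [34.7, 6.6, 0.2, -1.1], [34.6, 7.3, 0.2, -1.1], [34.4, 7.9, 0.2, -1.1], [34.3, 8.6, 0.2, -1.1], [34.1, 9.2, 0.2, -1.1]]
```

Call:
{"name": "step_arm", "arguments": {"steps": [[15,0,0,-0.5],[30,0,0,-1.1],[35,1,0,-1.1],[35,1.5,0,-1.1],[35,2,0,-1.1],[35,3,0,-1.1],[35,3.5,0,-1.1],[35,4,0,-1.1]]}}

```text
time: 50.45
tool_pos: [0.533, -0.0667, 0.3006]
tool_rot: [-0.015, 0.732, 0.681, -0.01]
contact_force: [0.1, -1.1, -4.9]
gripper_width: 0.094
```

Call:
{"name": "step_arm", "arguments": {"steps": [[35,5,0,-1.1],[35,5.5,0,-1.1],[35,6,0,-1.1],[35,6.5,0,-1.1],[34,7,0,-1.1],[28,6,0,-1],[18,4,0,-1],[8,2,0,0]]}}

```text
time: 51.25
tool_pos: [0.569, 0.1816, 0.2868]
tool_rot: [-0.025, 0.679, 0.734, -0.015]
contact_force: [1.6, -1.1, -4.4]
gripper_width: 0.098
```

```bash
python3 plan.py 596 224.6 305 4.5 36
```

```text
t 51.2 pos [569.  181.6 286.8] tooly 4.5 tilt 3.36 tz [-0.0573  0.0119 -0.9983] grip 0.098 F [ 1.6 -1.1 -4.4]
[[20.5, 14.6, -9.6, -0.0], [20.5, 14.6, -9.6, -0.0]]
```

Call:
{"name": "step_arm", "arguments": {"steps": [[5,3,-8,0],[8,6,-14,0],[8,6,-16,0],[8,6,-16,0],[8,6,-16,0],[5,4,-12,0],[2,2,-8,0],[0,0,-4,0]]}}

```text
time: 52.05
tool_pos: [0.6033, 0.2259, 0.3791]
tool_rot: [-0.027, 0.681, 0.732, -0.02]
contact_force: [-0.3, 0.3, -5.6]
gripper_width: 0.099
```

```bash
python3 plan.py 596 224.6 215 4.5 30
```

```text
t 52.0 pos [603.3 225.9 379.1] tooly 4.1 tilt 3.88 tz [-0.0673  0.0075 -0.9977] grip 0.099 F [-0.3  0.3 -5.6]
[[-0.5, 0.6, 27.4, -0.1], [-0.5, 0.6, 27.4, -0.1], [-0.5, 0.6, 27.4, -0.1], [-0.5, 0.6, 27.4, -0.1], [-0.5, 0.6, 27.4, -0.1], [-0.5, 0.6, 27.4, -0.1]]
```

Call:
{"name": "step_arm", "arguments": {"steps": [[0,0,30,0],[0,0,30,0],[0,0,30,0],[0,0,30,0],[0,0,15,0]]}}

```text
time: 52.55
tool_pos: [0.5958, 0.224, 0.2453]
tool_rot: [-0.024, 0.683, 0.73, -0.017]
contact_force: [-0.4, -0.1, -3.8]
gripper_width: 0.102
```

```bash
python3 plan.py 596 224.6 215 4.5 30
```

```text
t 52.5 pos [595.8 224.  245.3] tooly 3.9 tilt 3.43 tz [-0.0593  0.0079 -0.9982] grip 0.102 F [-0.4 -0.1 -3.8]
[[0.1, 1.0, 15.1, -0.3], [0.1, 1.0, 15.1, -0.3]]
```

Call:
{"name": "step_arm", "arguments": {"steps": [[0,0,-10,0],[0,0,-16,0],[0,0,-18,0],[0,0,-18,0],[0,0,-18,0],[0,0,-16,0],[0,0,-10,0],[0,0,-6,0]]}}

```text
time: 53.35
tool_pos: [0.6054, 0.2221, 0.3813]
tool_rot: [-0.019, 0.683, 0.73, -0.01]
contact_force: [-0.3, 0.4, -5.9]
gripper_width: 0.101
```

```bash
python3 plan.py 596 224.6 215 4.5 30
```

```text
t 53.4 pos [605.4 222.1 381.3] tooly 3.8 tilt 2.44 tz [-0.0409  0.0116 -0.9991] grip 0.101 F [-0.3  0.4 -5.9]
[[0.1, -0.4, 27.8, -0.1], [0.1, -0.4, 27.8, -0.1], [0.1, -0.4, 27.8, -0.1], [0.1, -0.4, 27.8, -0.1], [0.1, -0.4, 27.8, -0.1], [0.1, -0.4, 27.8, -0.1]]
```

Call:
{"name": "step_arm", "arguments": {"steps": [[0,0,30,-0.2],[0,0,30,-0.2],[0,0,30,-0.2],[0,0,30,-0.2],[0,0,25,0],[0,0,12,0]]}}

```text
time: 53.95
tool_pos: [0.6047, 0.225, 0.2346]
tool_rot: [-0.013, 0.678, 0.735, -0.001]
contact_force: [-0.3, -0.7, -6.1]
gripper_width: 0.1
```

```bash
python3 plan.py 596 224.6 175 4.5 30
```

```text
t 54.0 pos [604.7 225.  234.6] tooly 4.6 tilt 1.49 tz [-0.0203  0.0163 -0.9997] grip 0.1 F [-0.3 -0.7 -6.1]
[[-0.3, -2.5, 19.9, 0.0], [-0.3, -2.5, 19.9, 0.0], [-0.3, -2.5, 19.9, 0.0]]
```

Call:
{"name": "step_arm", "arguments": {"steps": [[0,-3,12,0],[0,-3,16,0],[0,-2.5,14,0],[0,-1,8,0],[0,0,4,0]]}}

```text
time: 54.45
tool_pos: [0.5943, 0.2254, 0.1794]
tool_rot: [-0.012, 0.678, 0.735, 0.0]
contact_force: [-0.1, 0.3, -4.0]
gripper_width: 0.098
```

```bash
python3 plan.py 596 224.6 165 4.5 30; python3 - <<'E'
from h import *
im,d,w=look('scene','scene11.png')
im,d,w=look('top','top11.png')
E
python3 crop.py scene11.png 330 90 130 120 s11c.png
```

```text
t 54.5 pos [594.3 225.4 179.4] tooly 4.6 tilt 1.41 tz [-0.0178  0.0169 -0.9997] grip 0.098 F [-0.1  0.3 -4. ]
[[-1.2, 1.9, 14.3, 0.1]]
```

View pics/s11c.png

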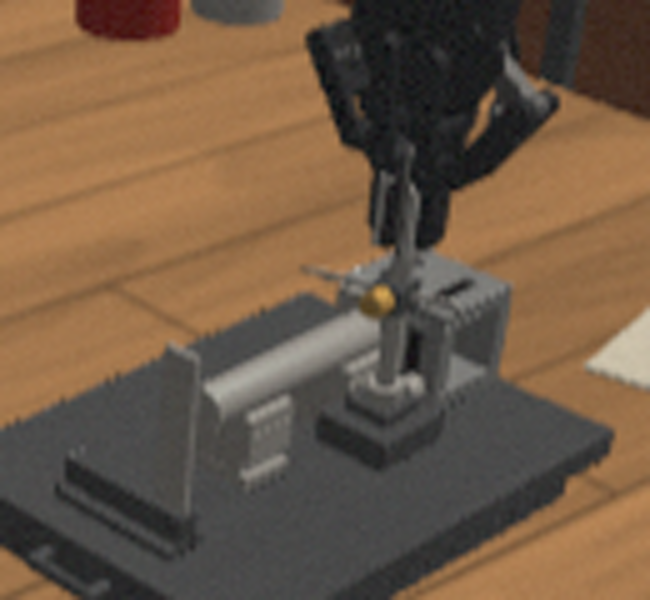

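Call:
{"name": "step_arm", "arguments": {"steps": [[-1,2,9,0],[0,0.5,7,0],[0,0,3,0]]}}

```text
time: 54.85
tool_pos: [0.5987, 0.2252, 0.1619]
tool_rot: [-0.011, 0.678, 0.735, 0.002]
contact_force: [-0.6, 0.7, -4.7]
gripper_width: 0.101
```

Call:
{"name": "step_arm", "arguments": {"steps": [[0,0,2,0]]}}

```text
time: 54.95
tool_pos: [0.5986, 0.2252, 0.1594]
tool_rot: [-0.011, 0.678, 0.735, 0.002]
contact_force: [-0.6, 0.5, -4.5]
gripper_width: 0.095
```

```bash
python3 plan.py 596 224.6 156 4.5 30
```

```text
t 55.0 pos [598.6 225.2 159.4] tooly 4.6 tilt 1.28 tz [-0.0134  0.0179 -0.9997] grip 0.095 F [-0.6  0.5 -4.5]
[[-0.4, -2.6, 3.5, 0.1]]
```

Call:
{"name": "step_arm", "arguments": {"steps": [[0,-3.5,2,0]]}}

```text
time: 55.05
tool_pos: [0.5954, 0.2249, 0.1574]
tool_rot: [-0.011, 0.678, 0.735, 0.002]
contact_force: [-0.7, -0.6, -4.2]
gripper_width: 0.1
```

Call:
{"name": "step_arm", "arguments": {"steps": [[0,0,1.5,0]]}}

```text
time: 55.15
tool_pos: [0.5948, 0.225, 0.1559]
tool_rot: [-0.011, 0.678, 0.735, 0.002]
contact_force: [-2.5, 0.6, 2.5]
gripper_width: 0.099
```

Call:
{"name": "step_arm", "arguments": {"steps": [[0,0,1.5,0]]}}

```text
time: 55.25
tool_pos: [0.595, 0.2254, 0.1558]
tool_rot: [-0.011, 0.678, 0.735, 0.002]
contact_force: [-2.6, -0.1, 5.0]
gripper_width: 0.097
```

```bash
python3 plan.py 596 224.6 156 4.5 30
```

```text
t 55.2 pos [595.  225.4 155.8] tooly 4.6 tilt 1.31 tz [-0.0131  0.0188 -0.9997] grip 0.097 F [-2.6 -0.1  5. ]
[[-0.8, 0.9, -0.2, 0.1]]
```

Call:
{"name": "step_arm", "arguments": {"steps": [[0,0,0,0],[0,0,0,0]], "claw": 18}}

```text
time: 55.45
tool_pos: [0.5962, 0.2258, 0.158]
tool_rot: [-0.01, 0.678, 0.735, 0.004]
contact_force: [-1.5, -0.3, -0.7]
gripper_width: 0.18
```

Call:
{"name": "step_arm", "arguments": {"steps": [[0,0,0,0],[0,0,0,0],[0,0,0,0],[0,0,0,0]], "claw": 100}}

```text
time: 55.85
tool_pos: [0.5982, 0.226, 0.1605]
tool_rot: [-0.008, 0.678, 0.735, 0.006]
contact_force: [-0.2, 0.7, 0.2]
gripper_width: 0.848
```

```bash
python3 plan.py 597 225 280 4.5 30
```

```text
t 55.9 pos [598.2 226.  160.5] tooly 4.6 tilt 1.2 tz [-0.0035  0.0207 -0.9998] grip 0.848 F [-0.2  0.7  0.2]
[[0.4, -0.4, -29.9, 0.0], [0.4, -0.4, -29.9, 0.0], [0.4, -0.4, -29.9, 0.0], [0.4, -0.4, -29.9, 0.0]]
```

Lift clear, then swing away to the side for a clear view.

Call:
{"name": "step_arm", "arguments": {"steps": [[0,0,-10,0],[0,0,-25,0],[0,0,-30,0],[0,0,-30,0],[0,0,-30,0],[0,0,-20,0]]}}

```text
time: 56.45
tool_pos: [0.5969, 0.2223, 0.3087]
tool_rot: [-0.01, 0.678, 0.735, 0.003]
contact_force: [0.3, -1.2, 0.7]
gripper_width: 1.0
```

Call:
{"name": "step_arm", "arguments": {"steps": [[-20,-5,0,0],[-40,-5,0,0],[-40,-5,0,0],[-40,-5,0,0],[-40,-5,0,0],[-40,-5,0,0],[-40,-5,0,0],[-20,0,0,0]]}}

```text
time: 57.25
tool_pos: [0.587, -0.066, 0.3181]
tool_rot: [-0.003, 0.676, 0.737, 0.011]
contact_force: [-0.3, 0.8, 0.5]
gripper_width: 1.0
```

```bash
python3 plan.py; python3 - <<'E'
from h import *
im,d,w=look('top','top12.png')
f=lambda p:rect(p) if len(p)>3 else 0
for k,a in dict(cube=(.4,.7,.299,.4,.098,.125),flange=(.49,.555,.275,.2985,.1,.12),sqstock=(.4,.7,.06,.15,.055,.08),sqblade=(.4,.7,.06,.15,.085,.17),gbase=(.564,.65,.18,.27,.054,.075),gtop=(.564,.65,.18,.27,.165,.22),big=(.57,.69,-.13,-.03,.062,.09),scrib=(.5,.58,.19,.26,.112,.15),scribfull=(.5,.65,.19,.26,.112,.142)).items():
    print(k,f(sel(w,*a)))
p=sel(w,.51,.57,.13,.2,.093,.11); print('tail ymin',p[:,1].min())
p=sel(w,.515,.54,.27,.3,.1,.12);print('flange y',p[:,1].min(),p[:,1].max()); p=sel(w,.515,.54,.295,.34,.1,.12); print('cube ymin',p[:,1].min())
im,d,w=look('scene','scene12.png')
for k,a in dict(scrib=(.5,.58,.19,.26,.112,.15),gbase=(.564,.65,.18,.27,.058,.075)).items(): print(k,f(sel(w,*a)))
E
python3 crop.py top12.png 140 120 160 130 t12c.png; python3 crop.py scene12.png 320 100 130 110 s12c.png;python3 -c "
import cv2,numpy as np
a=cv2.imread('pics/t12c.png');b=cv2.imread('pics/s12c.png')
a=cv2.resize(a,(396,322));b=cv2.resize(b,(400,338));c=np.zeros((338,800,3),np.uint8);c[:322,:396]=a;c[:338,400:]=b;cv2.imwrite('pics/c12.png',c)"
```

```text
t 57.2 pos [587.  -66.  318.1] tooly 5.0 tilt 1.31 tz [ 0.0099  0.0205 -0.9997] grip 1.0 F [-0.3  0.8  0.5]
cube ([526.1, 331.9, 70.4, 61.2, 4.6], 888, np.float64(104.6))
flange ([527.6, 282.6, 38.7, 15.8, 6.1], 114, np.float64(108.7))
sqstock ([544.5, 99.4, 79.6, 21.1, 4.8], 195, np.float64(66.5))
sqblade ([572.3, 105.1, 20.5, 4.3, 4.8], 53, np.float64(137.9))
gbase ([591.9, 229.5, 44.2, 50.7, 4.8], 263, np.float64(63.2))
gtop ([592.1, 229.0, 9.1, 9.0, 22.5], 49, np.float64(197.1))
big ([612.4, -70.6, 61.6, 39.9, 2.1], 237, np.float64(67.8))
scrib ([555.8, 226.5, 47.0, 4.0, 4.1], 44, np.float64(126.1))
scribfull ([580.0, 223.3, 30.2, 94.4, 84.4], 168, np.float64(135.0))
tail ymin 0.15063770274631127
flange y 0.27157255610799336 0.2918074577867005
cube ymin 0.3011886879251948
scrib ([556.5, 226.3, 41.4, 6.6, 6.6], 23, np.float64(126.5))
gbase ([594.4, 228.9, 42.5, 53.9, 1.1], 204, np.float64(65.1))
```

View pics/c12.png

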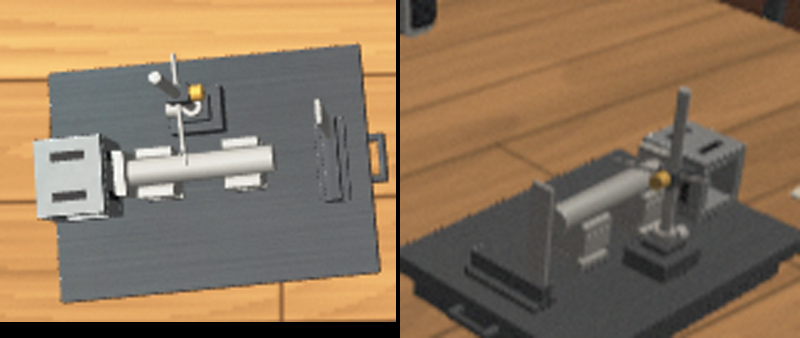

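```bash
python3 -c "
from plant import job_done; print(job_done())"
```

```text
the job is handed in; nothing more can be done
None
```

The set-up is done and handed in at about 57 s of the 120 s. Nothing was dropped, and the arm was clear of everything at the end.

What the last pictures showed:

- **V-blocks:** They measured about 78 mm centre to centre, against about 75 asked. Both are within about 1.5 mm of the plate's middle line. The two vees are about 2 mm out of line with each other. I left this as it was rather than re-gripping a block.
- **Shaft:** It lies level in both vees, with its top height constant to within 1 mm. The flange faces the cube with a gap of about 9 mm.
- **Gauge:** It stands behind the shaft, with its scriber point about 2 mm past the shaft axis, so still over the shaft. It is about 3 mm off midway between the blocks.
- **Square and big V-block:** The square's blade has not moved. The gripper partly hid the big V-block in the last view, so I could not confirm its position there, but I never moved near it at low height.

**What went wrong:** the tool's tilt drifted during moves, by as much as 10° while the gripper was empty. I worked it back to about 1° before gripping the gauge. The shaft was pitched about 2° when lowered, and settled into both vees when I eased the jaws open. The highest contact force I read was about 33 N, while pressing the shaft down into the vees.

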